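Sort returned drill-bit cases by their hinges and start the belt

ROBOT

A 7-joint arm with a two-finger parallel gripper is mounted at the origin on the work surface. World frame = base frame: x ahead of the robot, y to its left, z up, the work surface at z = 0. Lengths are in m, angles in rad, forces in N, time in s.
With the tool pointing down it reaches from about 0.4 to 0.875 m from the base axis. Payload 19.3 kg.
Tool frame: the origin (TCP) lies midway between the tips of the shut fingers; the grasp point (between the pads) lies bot.grip_point_offset behind it (bot.grip_point_offset is the distance from the TCP to the grasp point, in m); z points along the fingers, y is the direction in which the jaws open and shut (so a half turn about z gives the same grasp; the last joint's range is limited). The gripper opens to 85 mm and grips with 20 to 120 N. Pads are 22 mm wide; open, the fingers measure 114 mm over their backs; the gripper's body (76 mm by 85 mm) begins 54 mm behind the grasp point. The pads swing forward as they close: fully open they stand 13 mm farther back than shut.
Start: joints at [1.131, 0.521, -0.036, 1.599, 0.021, 1.021, -0.113], TCP at [0.226, -0.583, 0.231] pointing down, gripper open.
Joint ranges: [-2.91, 2.91], [-0.3, 2.13], [-1.5, 1.42], [0.17, 2.43], [-1.26, 4.41], [0.16, 1.93], [-2.52, 2.52]. Speed limits (rad/s): [1.89, 1.89, 2.39, 2.39, 3.01, 3.01, 3.01].

INTERFACE

Orientations are given as [roll, pitch, yaw] about the fixed x, y, z axes, in that order (R = Rz(yaw) Ry(pitch) Rx(roll)).
In Python, from workcell import bot gives the robot as it stands.
- The arm moves only by the tool servo_tool, never from a script. Its argument "rows" is a list that holds one entry, the list of rows, each a list of 6 numbers: the shift along the tool's x, y, z in cm, then the turn, a rotation vector about the tool's x, y, z in degrees. A call has 1 to 5 rows; each row shifts and turns the commanded pose from where the row before left it, along the tool's axes as they then stand; what a row does not reach is not made up. A row lasts 1/8 s, in which the tool goes at most 62.5 mm and 10.7 degrees, less where a joint would pass 70% of its speed; a pose out of reach is approached as far as the arm can. A call is refused whole if a number of a shift passes 6.25 or a number of a turn 10.7, either way. A call with a gripper value outside its range is refused whole. "grip" is the opening, from -1 (shut) to 1 (fully open), so that 0 is half open, set as the call begins (left out, the last holds). The fingers move at their own pace and stop on an object; "squeeze" is the grip in N (left out, the last holds). Time passes only in rows, so rows that do not move let the fingers close. It gives the time, the measured TCP pose, the force and the opening at its end, in the units of the state.
- bot.observe(): the state, without advancing time (a new reading comes with each control period).
- bot.grab_frame(name): name is "scene" or "top"; returns a dict with "image" (400x640x3 uint8, red, green, blue), "K" (3x3 intrinsics, pixels), "R" (3x3) and "t" (3): a world point X has camera coordinates R X + t. Camera axes: x right, y down, z forward; pixel columns grow to the right and rows downward; lengths in m; the calibration is good to about 2 mm. A picture is of the moment at which its call begins. There is no depth.
- bot.job_done(): hands the job in, once; it reports no verdict.
The state is a dict: "clock": time; "qpos": joint angles; "qd": joint speeds; "joint_efforts": joint torques, N m; "position": TCP position; "tool_rot": TCP orientation; "force": force on the tool from outside, world axes, zero at the start; "moment": the same for the moment, N m; "grip_width": finger opening in m.
Only numpy, scipy, OpenCV 4.12 (cv2) and the standard library are available. Lean on these libraries where they do the work, as an engineer would, in place of code of your own. Each camera call takes 0.05 s, during which the arm holds its last target.

TASK

Try the hinge of each drill-bit case that came back from the workshop. A case whose lid swings freely goes flat on the belt with its lid laid right back, so that missing bits can be seen down the line; a case with a stiff hinge goes flat on the floor of the grey repair tote, its lid left standing about half open so that the fitter sees it stick. Only when all the cases are sorted, take the key from its wooden block, put it fully home in the key switch of the control station, turn it clockwise to on, as far as it goes, and leave it there; don't tip a case over or push the other things on the counter about.

Things in the scene. Friction and masses are not known exactly. Their poses are not given: they have to be found in the camera images.
- case_a: dark steel drill-bit case 104 long (x) x 62 wide (y) x 34.5 high shut (base 24), 0.6 to 0.85 kg, all alike to look at, hinge sound or stiff. Shut at the start. Origin: centre of its underside, z up. Hinge axis along y on the +x end, 52 from the origin, 24.5 above the underside; pull tab on the -x end. Can be carried by its long sides, shut or open
- case_a_tab (a point): centre of that case's pull tab, a lug 18 long x 22 wide (along the hinge) x 8 thick on the lid's free edge; lid shut, it is 61 from the case's origin towards -x and 29.5 above the underside; 113 from the hinge axis
- case_a_lid (a joint): lid angle: 0 shut, a sound one opens to its stop at 1.92, laid back past upright, where it rests by itself. It has hardly any friction (under 0.01 N m): let go half open, it drops shut within 0.5 s. A stiff one takes about 0.2 N m (some 2 N at the tab), stays wherever it is let go, and binds at 1.25, short of upright
- case_b: dark steel drill-bit case 104 long (x) x 62 wide (y) x 34.5 high shut (base 24), 0.6 to 0.85 kg, all alike to look at, hinge sound or stiff. Shut at the start. Origin: centre of its underside, z up. Hinge axis along y on the +x end, 52 from the origin, 24.5 above the underside; pull tab on the -x end. Can be carried by its long sides, shut or open
- case_b_tab (a point): centre of that case's pull tab, a lug 18 long x 22 wide (along the hinge) x 8 thick on the lid's free edge; lid shut, it is 61 from the case's origin towards -x and 29.5 above the underside; 113 from the hinge axis
- case_b_lid (a joint): lid angle: 0 shut, a sound one opens to its stop at 1.92, laid back past upright, where it rests by itself. It has hardly any friction (under 0.01 N m): let go half open, it drops shut within 0.5 s. A stiff one takes about 0.2 N m (some 2 N at the tab), stays wherever it is let go, and binds at 1.25, short of upright
- case_c: dark steel drill-bit case 104 long (x) x 62 wide (y) x 34.5 high shut (base 24), 0.6 to 0.85 kg, all alike to look at, hinge sound or stiff. Shut at the start. Origin: centre of its underside, z up. Hinge axis along y on the +x end, 52 from the origin, 24.5 above the underside; pull tab on the -x end. Can be carried by its long sides, shut or open
- case_c_tab (a point): centre of that case's pull tab, a lug 18 long x 22 wide (along the hinge) x 8 thick on the lid's free edge; lid shut, it is 61 from the case's origin towards -x and 29.5 above the underside; 113 from the hinge axis
- case_c_lid (a joint): lid angle: 0 shut, a sound one opens to its stop at 1.92, laid back past upright, where it rests by itself. It has hardly any friction (under 0.01 N m): let go half open, it drops shut within 0.5 s. A stiff one takes about 0.2 N m (some 2 N at the tab), stays wherever it is let go, and binds at 1.25, short of upright
- case_d: dark steel drill-bit case 104 long (x) x 62 wide (y) x 34.5 high shut (base 24), 0.6 to 0.85 kg, all alike to look at, hinge sound or stiff. Shut at the start. Origin: centre of its underside, z up. Hinge axis along y on the +x end, 52 from the origin, 24.5 above the underside; pull tab on the -x end. Can be carried by its long sides, shut or open
- case_d_tab (a point): centre of that case's pull tab, a lug 18 long x 22 wide (along the hinge) x 8 thick on the lid's free edge; lid shut, it is 61 from the case's origin towards -x and 29.5 above the underside; 113 from the hinge axis
- case_d_lid (a joint): lid angle: 0 shut, a sound one opens to its stop at 1.92, laid back past upright, where it rests by itself. It has hardly any friction (under 0.01 N m): let go half open, it drops shut within 0.5 s. A stiff one takes about 0.2 N m (some 2 N at the tab), stays wherever it is let go, and binds at 1.25, short of upright
- conveyor: fixed belt conveyor on the left; origin on the table under its middle, x along the belt, z up. Black belt 460 long x 150 wide, its top 60 above the table, between two aluminium side rails 20 wide that stand 6 above the belt
- tote: fixed grey open repair tote on the right, outside 300 (its x) x 162 (its y) x 55 high, walls 4 thick, floor about 4 above the table; origin: centre of its underside
- key: loose key, 68 high, standing upright in its fixed wooden holder block (46 x 46 x 30 high, slot 17 x 8 and 22 deep, so that the blade's tip is 8 above the table). Origin: tip of the blade, z up along the key towards the bow. Blade 14 wide (x) x 5 thick (y) x 26 long, narrower at the tip; shoulder 18 x 12; black bow 36 wide (x) x 10 thick (y), 32 to 68 above the tip. 40 g
- switch_slot (a point): mouth of the key slot on top of the belt's control station, a fixed grey box 105 x 90 x 60 high that also has a red stop button 50 farther on (leave it). On the key switch's turning axis, 83.5 above the table; turns with the switch: x along the slot, z up. Slot 17 x 8, the key goes in straight down about 23, until its tip meets the bottom; key either way round
- key_switch (a joint): the key switch: 0 off (slot points roughly away from the robot), grows clockwise seen from above, 1.25 fully on (its stop). Turns easily and stays where left; the key has up to 0.25 rad of play in the slot
- hose_clamp: bystander, steel hose clamp lying flat, about 66 across, 12 high; origin: centre of its underside
- tape_roll: bystander, cardboard-coloured tape roll 90 across, 24 high; origin: centre of its underside
- wrench: bystander, wrench 150 long lying on the table
- carton: bystander, small carton 70 x 100 x 45 high
- oil_can: bystander, grey can 56 across, 130 high
Things that resemble listed ones, but are neither listed nor needed, are in the scene too. What is shaped like the case_d but purple is not meant.

How it is judged:
By the outcome, as a careful person would: the job done as asked, in the order asked, and still so for the second after the job is handed in, with the robot touching nothing.
Of case_a, case_b, case_c, case_d only 3 to 4 are there at a start; the rules pass over those that are not, and their reading is None.
At some moment in a run one of case_a, case_b, case_c, case_d may be knocked a few centimetres aside while the robot is not near it.
It also fails if it takes over 210 s, if anything falls off the work surface, if the arm or the gripper's body presses on something with over 40 N, if the wrist force passes 120 N, or if a joint passes its speed limit or range.

## Working session

There is one attempt and no reset: what is moved stays moved. The work goes in short steps, Python scripts to look and compute and a tool call to move; the robot and the scene stay as the last step left them, time stands still between calls to the robot, and variables do not carry over. Pictures are saved under pics/ and viewed, and the job is handed in when it is done.

Besides the shell and the picture viewer there is one more tool, called after "Emit:" by a JSON object that holds its "api" and its "payload", one argument or row to a line. servo_tool: Moves the arm, as the interface text tells. Its arguments: {"type":"object","properties":{"rows":{"type":"array"},"grip":{"type":"number"},"squeeze":{"type":"number"}},"required":["rows"]}

```bash
ls; mkdir -p pics
python3 - <<'E'
from workcell import bot
import cv2
s=bot.observe()
for k,v in s.items(): print(k,v)
print(bot.grip_point_offset)
for n in("scene","top"):
    f=bot.grab_frame(n); cv2.imwrite(f"pics/{n}0.png",f["image"][:,:,::-1]); print(n,f["K"],f["R"],f["t"], -f["R"].T@f["t"])
E
```

```text
pics
clock 0.0
qpos [ 1.13081747  0.52200235 -0.0362913   1.59998669  0.02122768  1.02108482
 -0.11278308]
qd [-4.25128611e-04  1.36175024e-03  2.83551258e-04 -4.96575368e-05
  8.40049049e-04  3.08871107e-05  9.99198163e-04]
joint_efforts [ 7.90771392e-04 -9.27108407e+01  1.97929189e+00 -3.69936311e+01
  1.76413829e-02  7.95203377e-03 -9.38050653e-05]
position [ 0.22570446 -0.58247809  0.23074104]
tool_rot [-3.14050307e+00  1.18685470e-04  3.69768651e-01]
force [ 0.32694454 -0.17414177  0.83711755]
moment [-0.05575751 -0.04684047 -0.01448977]
grip_width 0.08537496982047116
0.0187
scene [[411.43229738   0.         328.19405745]
 [  0.         411.43229738 195.90907561]
 [  0.           0.           1.        ]] [[ 0.86764022  0.49716261  0.00545781]
 [ 0.41880943 -0.72489544 -0.54692345]
 [-0.26795355  0.47681856 -0.83716483]] [-0.45446947 -0.21056103  1.1941106 ] [ 0.80246711 -0.4960636   0.88698704]
top [[393.26595309   0.         312.58511978]
 [  0.         393.26595309 206.01879978]
 [  0.           0.           1.        ]] [[-0.03498801 -0.99938116 -0.0036253 ]
 [-0.97785725  0.03498293 -0.20632838]
 [ 0.20632752 -0.003674   -0.97847609]] [-0.04467763  0.5853838   0.96929865] [ 0.37086563 -0.06156722  1.06905487]
```

View pics/scene0.png

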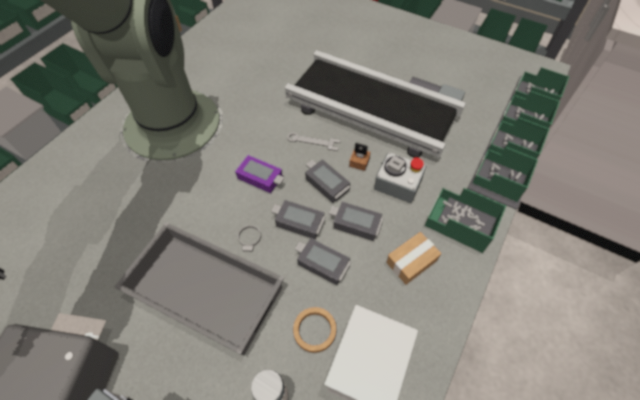

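View pics/top0.png

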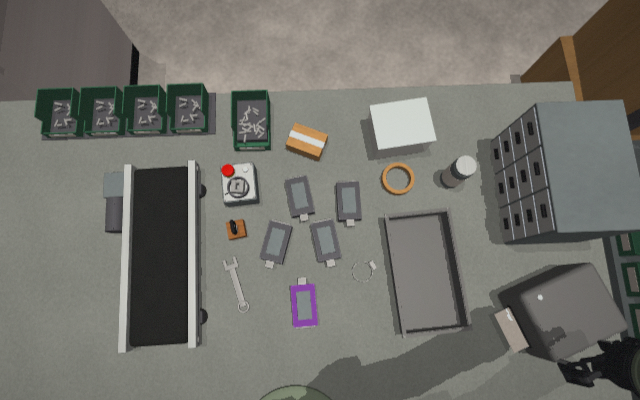

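```bash
cat > h.py <<'E'
from workcell import bot
import cv2, numpy as np
from scipy.spatial.transform import Rotation as Rn
def grab(n):
    f=bot.grab_frame(n); f["bgr"]=np.ascontiguousarray(f["image"][:,:,::-1]); return f
def ray(f,uv,z):
    uv=np.atleast_2d(np.array(uv,float)); 
    d=np.c_[uv,np.ones(len(uv))]@np.linalg.inv(f["K"]).T@f["R"]; c=-f["R"].T@f["t"]
    return c+d*((z-c[2])/d[:,2])[:,None]
def proj(f,X):
    X=np.atleast_2d(X); p=(X@f["R"].T+f["t"])@f["K"].T; return p[:,:2]/p[:,2:]
def crop(f,x0,y0,x1,y1,s,name):
    im=cv2.resize(f["bgr"][y0:y1,x0:x1],None,fx=s,fy=s,interpolation=cv2.INTER_CUBIC); cv2.imwrite("pics/"+name,im)
def st():
    s=bot.observe(); R=Rn.from_euler("xyz",s["tool_rot"]).as_matrix(); return s,R
E
python3 - <<'E'
from h import *
f=grab("top"); crop(f,215,155,375,275,5,"c1.png")
g=grab("scene"); crop(g,230,130,440,285,3.8,"c2.png")
E
```

```text
(no output)
```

View pics/c1.png

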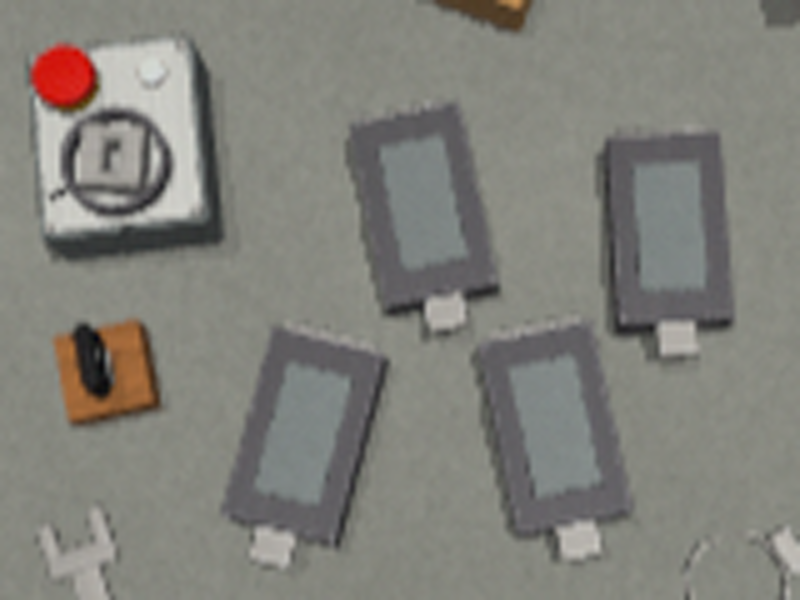

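View pics/c2.png

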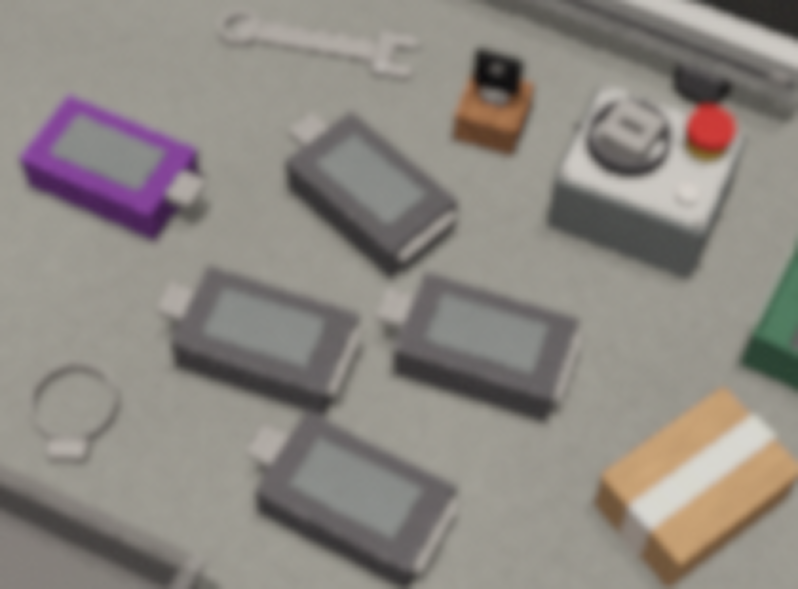

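Run:
```python
from h import *
f=grab("top"); g=grab("scene")
for n,f in(("top",f),("scene",g)):
    im=f["bgr"]
    hsv=cv2.cvtColor(im,cv2.COLOR_BGR2HSV)
    pts={"top":[(299,196),(293,200),(304,217),(276,242),(310,190),(318,195),(304,300),(160,250),(348,202),(238,187),(225,232),(420,270)],"scene":[(360,218),(330,180),(300,217),(320,245),(300,160),(262,172),(344,236),(345,285)]}[n]
    for p in pts: print(n,p,im[p[1],p[0]],hsv[p[1],p[0]])
```

```text
top (299, 196) [129 130 124] [ 85  12 130]
top (293, 200) [108 104 104] [120   9 108]
top (304, 217) [166 170 175] [ 13  13 175]
top (276, 242) [132 133 126] [ 86  13 133]
top (310, 190) [115 121 121] [ 30  13 121]
top (318, 195) [132 140 141] [ 27  16 141]
top (304, 300) [134 136 129] [ 81  13 136]
top (160, 250) [40 40 41] [ 0  6 41]
top (348, 202) [131 134 127] [ 77  13 134]
top (238, 187) [162 168 167] [ 35   9 168]
top (225, 232) [127 134 134] [ 30  13 134]
top (420, 270) [121 125 127] [ 20  12 127]
scene (360, 218) [137 140 138] [ 50   5 140]
scene (330, 180) [137 141 139] [ 45   7 141]
scene (300, 217) [136 140 138] [ 45   7 140]
scene (320, 245) [101  99 104] [168  12 104]
scene (300, 160) [144 152 155] [ 22  18 155]
scene (262, 172) [136 139 136] [ 60   6 139]
scene (344, 236) [149 158 160] [ 25  18 160]
scene (345, 285) [148 156 159] [ 22  18 159]
```

```bash
cat >> h.py <<'E'
def cases(f,z=.0345,verbose=False):
    im=cv2.GaussianBlur(f["bgr"],(3,3),0).astype(int)
    d=im[:,:,0]-im[:,:,2]; out=[]
    m=((d>-3)&(im.max(2)<150)&(im.max(2)>75)&(im.max(2)-im.min(2)<25)).astype(np.uint8)
    m=cv2.morphologyEx(m,cv2.MORPH_OPEN,np.ones((3,3)))
    cs,_=cv2.findContours(m,cv2.RETR_EXTERNAL,cv2.CHAIN_APPROX_NONE)
    for c in cs:
        a=cv2.contourArea(c)
        if 250<a<3000:
            P=ray(f,c[:,0,:],z)[:,:2]
            (cx,cy),(w,h),an=cv2.minAreaRect((P*1000).astype(np.float32))
            if w<h: w,h,an=h,w,an+90
            out.append((cx,cy,w,h,an,a,c[:,0].mean(0)))
    return m,out
E
python3 - <<'E'
from h import *
for n in("top","scene"):
    f=grab(n); m,o=cases(f); cv2.imwrite(f"pics/m_{n}.png",m*255)
    for r in o: print(n,np.round(r[:6],1),r[6].round())
E
```

```text
top [332.2 -33.6  66.5  33.5   2.6 315.5] [304. 305.]
top [ 354.9 -860.2  245.    29.2  179.8  366. ] [622. 285.]
top [496.1  35.  103.6  64.6 163.8 877.5] [276. 242.]
top [495.6 -95.9 105.4  63.8   9.3 873.5] [325. 241.]
top [ 601.3 -161.3  102.3   64.5  178.   812. ] [348. 200.]
top [620.5 -29.8 104.1  62.5   9.7 791. ] [299. 195.]
top [624.8 476.1 159.1  54.6 179.7 892. ] [113. 199.]
top [868.   96.3  79.8  69.3  90.2 395.5] [252. 110.]
top [869.4 391.   97.8  75.5   0.  349.5] [147. 118.]
top [871.1 273.7  98.8  76.3   2.1 469.5] [189. 116.]
scene [ 601.9 -160.8   73.7   41.6    2.6  475. ] [323. 258.]
scene [621.  -27.8  74.9  42.6  11.3 405.5] [358. 217.]
scene [498.6 -94.4  79.2  42.6   7.7 408.5] [300. 216.]
scene [662.1  87.8  99.1  35.1   5.7 329.5] [395. 189.]
scene [495.5  39.   79.3  44.1 158.5 342.5] [327. 177.]
scene [-637.8   48.7  252.2   41.6   90.   266. ] [31. 37.]
scene [ 794.2 1072.4  241.    79.    30.3  407. ] [543.   4.]
```

View pics/m_top.png

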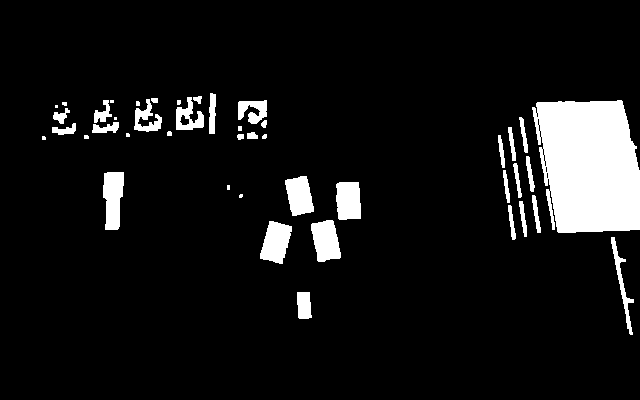

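View pics/m_scene.png

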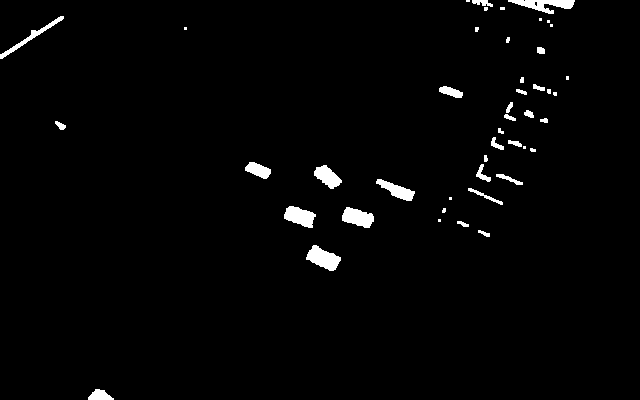

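Run:
```python
from h import *
f=grab("top"); hsv=cv2.cvtColor(f["bgr"],cv2.COLOR_BGR2HSV); v=hsv[:,:,2]
m=((v<60)).astype(np.uint8); m[:,:125]=0;m[:,205:]=0
cs,_=cv2.findContours(m,cv2.RETR_EXTERNAL,cv2.CHAIN_APPROX_NONE); c=max(cs,key=cv2.contourArea)
P=ray(f,c[:,0],.06)[:,:2]*1000; print("belt",cv2.minAreaRect(P.astype(np.float32)))
ob=((hsv[:,:,0]<20)&(hsv[:,:,1]>110)).astype(np.uint8); 
for n,(x0,y0,x1,y1),z in(("block",(220,210,255,245),.03),):
    mm=np.zeros_like(ob);mm[y0:y1,x0:x1]=ob[y0:y1,x0:x1]
    mm=cv2.morphologyEx(mm,cv2.MORPH_CLOSE,np.ones((9,9)))
    cs,_=cv2.findContours(mm,cv2.RETR_EXTERNAL,cv2.CHAIN_APPROX_NONE); c=max(cs,key=cv2.contourArea)
    P=ray(f,c[:,0],z)[:,:2]*1000; print(n,cv2.minAreaRect(P.astype(np.float32)))
for p in [(384,211),(447,210),(467,325),(404,334)]: print("tote rim",p,ray(f,p,.055).round(3))
rd=((hsv[:,:,1]>150)&((hsv[:,:,0]<8)|(hsv[:,:,0]>172))).astype(np.uint8); 
ys,xs=np.nonzero(rd[150:200,210:260]); print("red",xs.mean()+210,ys.mean()+150,ray(f,(xs.mean()+210,ys.mean()+150),.085))
crop(f,215,160,265,245,7,"k1.png"); crop(f,375,200,480,345,4,"t1.png")
g=grab("scene"); crop(g,340,135,430,205,8,"k2.png")
```

```text
belt ((477.0419616699219, 331.9628601074219), (451.7701110839844, 142.88150024414062), 1.7689152956008911)
block ((534.901611328125, 141.19322204589844), (48.189205169677734, 48.56071853637695), 10.32085132598877)
tote rim (384, 211) [[ 0.565 -0.252  0.055]]
tote rim (447, 210) [[ 0.561 -0.418  0.055]]
tote rim (467, 325) [[ 0.27  -0.437  0.055]]
tote rim (404, 334) [[ 0.255 -0.279  0.055]]
red 227.22222222222223 169.76923076923077 [[0.68297335 0.15402262 0.085     ]]
```

View pics/k1.png

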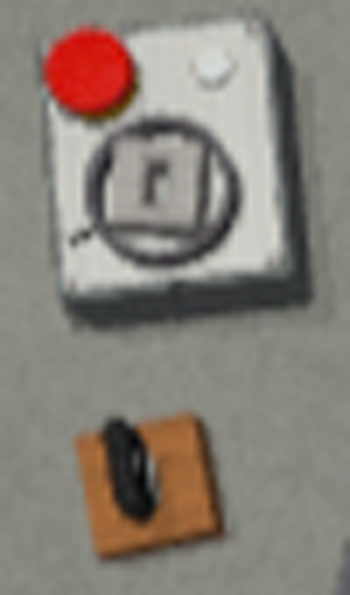

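View pics/t1.png

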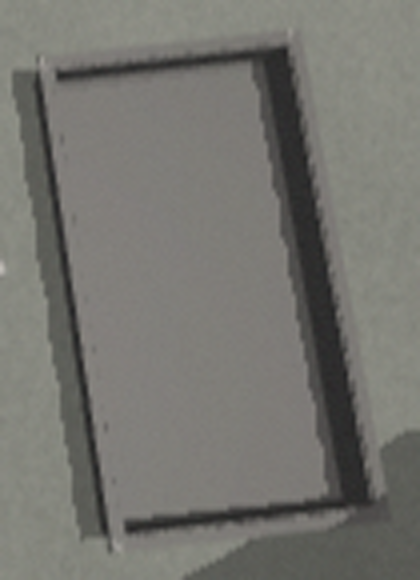

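View pics/k2.png

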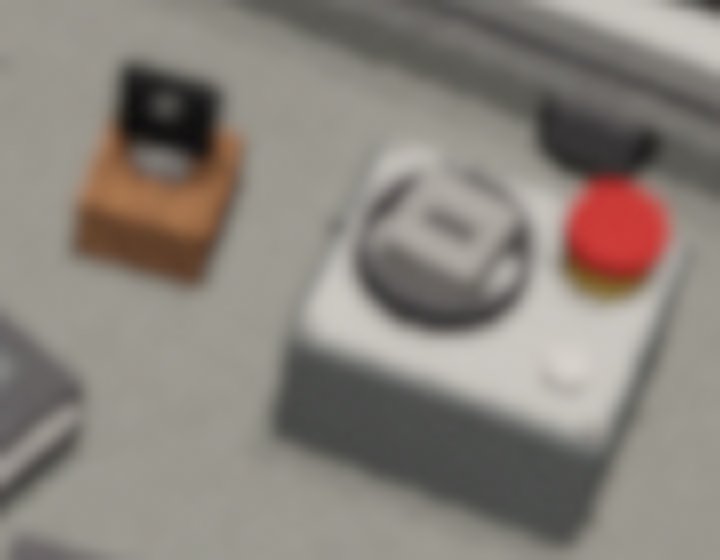

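```bash
cat >> h.py <<'E'
def go(*targets,vmax=6.0,wmax=10.0,half=False):
    """targets (x,y,z,yawdeg,tiltdeg[,n]) : prints rows (cm,deg, tool axes). start = measured pose"""
    s,R=st(); p=np.array(s["position"])
    for T in targets:
        x,y,z,yaw,tilt=T[:5]
        Rt=(Rn.from_euler("z",yaw,degrees=True)*Rn.from_euler("y",-tilt,degrees=True)*Rn.from_euler("x",180,degrees=True)).as_matrix()
        rv=Rn.from_matrix(R.T@Rt).as_rotvec(degrees=True); d=np.array([x,y,z])-p
        n=T[5] if len(T)>5 else max(1,int(np.ceil(max(np.linalg.norm(d)*100/vmax,np.linalg.norm(rv)/wmax))))
        rows=[]; Rc=R.copy()
        for i in range(n):
            dl=Rc.T@d/n*100; rows.append([round(float(v)+0,2) for v in dl]+[round(float(v)+0,1) for v in rv/n])
            Rc=Rc@Rn.from_rotvec(rv/n,degrees=True).as_matrix()
        print(n,"rows:"); 
        for i in range(0,n,5): print("  ",[[0 if v==0 else v for v in r] for r in rows[i:i+5]])
        p=np.array([x,y,z]);R=Rt
E
python3 - <<'E'
from h import *
go((.4326,.0544,.16,-16.2,0),(.4326,.0544,.06,-16.2,0),(.4326,.0544,.0205,-16.2,0))
E
```

```text
12 rows:
   [[3.53, -4.33, 0.59, 0, 0, 3.1], [3.28, -4.51, 0.59, 0, 0, 3.1], [3.03, -4.68, 0.59, 0, 0, 3.1], [2.78, -4.84, 0.59, 0, 0, 3.1], [2.51, -4.99, 0.59, 0, 0, 3.1]]
   [[2.23, -5.12, 0.59, 0, 0, 3.1], [1.95, -5.23, 0.59, 0, 0, 3.1], [1.67, -5.33, 0.59, 0, 0, 3.1], [1.37, -5.41, 0.59, 0, 0, 3.1], [1.08, -5.48, 0.59, 0, 0, 3.1]]
   [[0.78, -5.53, 0.59, 0, 0, 3.1], [0.48, -5.56, 0.59, 0, 0, 3.1]]
2 rows:
   [[0, 0, 5.0, 0, 0, 0], [0, 0, 5.0, 0, 0, 0]]
1 rows:
   [[0, 0, 3.95, 0, 0, 0]]
```

Emit:
{"api": "servo_tool", "payload": {
  "rows": [
    [[3.5,-4.3,0.6,0,0,3.1],[3.3,-4.5,0.6,0,0,3.1],[3.0,-4.7,0.6,0,0,3.1],[2.8,-4.8,0.6,0,0,3.1],[2.5,-5.0,0.6,0,0,3.1]]
  ],
  "grip": -0.06,
  "squeeze": 20
}}

```text
clock: 1.12
position: [0.3122, -0.3163, 0.2014]
tool_rot: [3.141, -0.001, 0.097]
force: [1.4, 0.1, 0.0]
grip_width: 0.0403
```

Emit:
{"api": "servo_tool", "payload": {
  "rows": [
    [[2.2,-5.1,0.6,0,0,3.1],[2.0,-5.2,0.6,0,0,3.1],[1.7,-5.3,0.6,0,0,3.1],[1.4,-5.4,0.6,0,0,3.1],[1.1,-5.5,0.6,0,0,3.1]]
  ]
}}

```text
clock: 1.75
position: [0.399, -0.0512, 0.1714]
tool_rot: [-3.141, -0.001, -0.173]
force: [1.4, -1.3, 0.2]
grip_width: 0.0401
```

Emit:
{"api": "servo_tool", "payload": {
  "rows": [
    [[0.8,-5.5,0.6,0,0,3.1],[0.5,-5.6,0.6,0,0,3.1],[0,0,0,0,0,0]]
  ]
}}

```text
clock: 2.12
position: [0.4338, 0.0575, 0.159]
tool_rot: [-3.14, 0.0, -0.274]
force: [0.1, -0.8, 0.8]
grip_width: 0.0399
```

```bash
cat > look.py <<'E'
import sys
from h import *
k=sys.argv[1]
f=grab("top"); m,o=cases(f)
for r in o:
    if r[2]<115 and r[3]>50 and r[0]<700 and r[1]<450: print("top",np.round(r[:6],1),r[6].round())
g=grab("scene")
b=[int(v) for v in sys.argv[2].split(",")]; b2=[int(v) for v in sys.argv[3].split(",")]
def c(f,b):
    im=f["bgr"][b[1]:b[3],b[0]:b[2]]; s=min(390/im.shape[1],400/im.shape[0]); im=cv2.resize(im,None,fx=s,fy=s,interpolation=cv2.INTER_CUBIC)
    o=np.zeros((400,390,3),np.uint8); o[:im.shape[0],:im.shape[1]]=im; return o
cv2.imwrite(f"pics/{k}.png",np.hstack([c(f,b),c(g,b2)]))
s,R=st(); print(np.round(s["position"],4),np.round(s["tool_rot"],3),np.round(s["force"],1),round(s["grip_width"],4),s["clock"])
E
python3 look.py a1 230,170,380,320 230,110,430,310
python3 - <<'E'
from h import *
go((.4326,.0544,.06,-16.2,0),(.4326,.0544,.0205,-16.2,0))
E
```

```text
top [506.2  13.5 106.   52.   13.1 408. ] [281. 238.]
top [495.4 -95.9 104.6  63.4   9.7 873.5] [325. 241.]
top [ 6.017e+02 -1.618e+02  1.026e+02  6.360e+01  6.000e-01  8.135e+02] [348. 200.]
top [620.5 -29.6 104.1  63.    9.7 794.5] [299. 196.]
[0.4329 0.0536 0.1592] [ 3.141  0.    -0.278] [-0.4 -0.8  0.2] 0.04 2.225
2 rows:
   [[-0.03, -0.04, 4.96, 0, 0, 0.1], [-0.03, -0.04, 4.96, 0, 0, 0.1]]
1 rows:
   [[0, 0, 3.95, 0, 0, 0]]
```

View pics/a1.png

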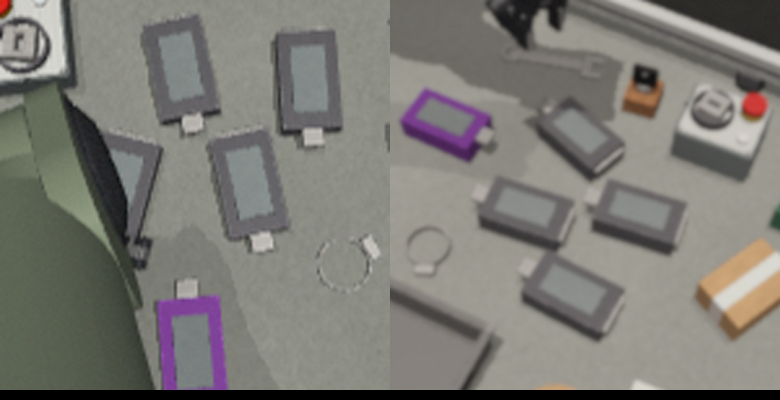

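The left view (top) shows the arm covering case 1; the right one (scene) shows it unmoved with the gripper above its tab. I go down and grip.

Emit:
{"api": "servo_tool", "payload": {
  "rows": [
    [[0,0,5.0,0,0,0],[0,0,5.0,0,0,0],[0,0,2.0,0,0,0],[0,0,1.9,0,0,0],[0,0,0,0,0,0]]
  ]
}}

```text
clock: 2.85
position: [0.4324, 0.0521, 0.0197]
tool_rot: [3.14, 0.002, -0.281]
force: [0.6, -0.5, 0.6]
grip_width: 0.0403
```

Emit:
{"api": "servo_tool", "payload": {
  "rows": [
    [[0,0,0,0,0,0],[0,0,0,0,0,0],[0,0,0,0,0,0]]
  ],
  "grip": -1
}}

```text
clock: 3.22
position: [0.4335, 0.0532, 0.021]
tool_rot: [-3.141, -0.001, -0.28]
force: [-1.0, -1.8, 7.6]
grip_width: 0.0209
```

Emit:
{"api": "servo_tool", "payload": {
  "rows": [
    [[0.05,0,-0.8,0,0,0],[0.1,0,-0.8,0,0,0],[0.2,0,-0.9,0,0,0],[0.3,0,-0.9,0,0,0],[0,0,0,0,0,0]]
  ]
}}

```text
clock: 3.85
position: [0.4396, 0.0517, 0.055]
tool_rot: [-3.141, -0.001, -0.28]
force: [0.1, 3.4, -1.7]
grip_width: 0.0212
```

```bash
python3 look.py a2 230,170,380,320 270,120,390,240
```

```text
top [495.9 -95.8 105.9  63.6   9.3 876. ] [325. 240.]
top [ 6.017e+02 -1.615e+02  1.026e+02  6.380e+01  6.000e-01  8.170e+02] [348. 200.]
top [620.3 -29.9 103.6  62.5   9.7 789. ] [299. 195.]
[0.4394 0.0518 0.0543] [-3.141 -0.    -0.279] [ 2.1  2.8 -1.1] 0.0211 3.95
```

View pics/a2.png

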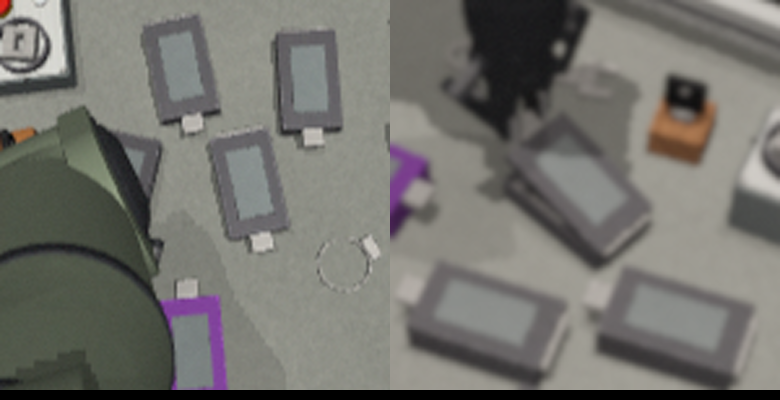

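The lid of case 1 is raised about 0.3 rad (scene view). Now let go and look.

Emit:
{"api": "servo_tool", "payload": {
  "rows": [
    [[0,0,0,0,0,0],[0,0,0,0,0,0],[0,0,0,0,0,0],[0,0,0,0,0,0]]
  ],
  "grip": 0
}}

```text
clock: 4.45
position: [0.4393, 0.0516, 0.0542]
tool_rot: [3.141, 0.0, -0.28]
force: [0.0, 0.1, -0.2]
grip_width: 0.0426
```

```bash
python3 look.py a3 230,170,380,320 270,120,390,240
```

```text
top [496.1 -95.6 105.1  63.7   9.8 874. ] [325. 240.]
top [ 602.3 -161.7  103.4   63.6    1.3  816. ] [348. 200.]
top [620.5 -29.8 104.1  62.5   9.7 796. ] [299. 195.]
[0.4393 0.0516 0.0543] [ 3.142  0.    -0.28 ] [-0.2  0.2  0. ] 0.0433 4.55
```

View pics/a3.png

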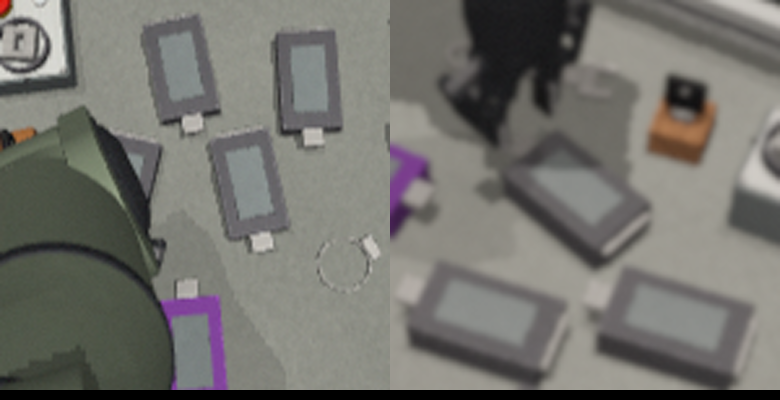

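Run:
```python
from h import *
go((.432,.0535,.10,-16.2,0),(.495,.0355,.10,-16.2,0),(.495,.0355,.0,-16.2,0))
```

```text
1 rows:
   [[-0.76, 0.02, -4.57, 0, 0, 0.2]]
2 rows:
   [[3.28, -0.01, 0, 0, 0, 0], [3.28, -0.01, 0, 0, 0, 0]]
2 rows:
   [[0, 0, 5.0, 0, 0, 0], [0, 0, 5.0, 0, 0, 0]]
```

Emit:
{"api": "servo_tool", "payload": {
  "rows": [
    [[-0.7,0,-2.0,0,0,0],[0,0,-4.0,0,0,0],[0,0,0,0,0,0]]
  ]
}}

```text
clock: 4.92
position: [0.4338, 0.0537, 0.1164]
tool_rot: [-3.14, -0.003, -0.28]
force: [-0.9, 0.6, 0.4]
grip_width: 0.0428
```

```bash
python3 look.py a4 230,170,380,320 270,120,390,240
python3 - <<'E'
from h import *
go((.495,.0355,.12,-16.2,0),(.495,.0355,.0,-16.2,0))
f=grab("scene"); 
m,o=cases(f)
for r in o: print(np.round(r[:6],1),r[6].round())
E
```

```text
top [495.4 -96.4 104.7  63.7   9.4 869.5] [325. 241.]
top [ 6.016e+02 -1.611e+02  1.024e+02  6.460e+01  6.000e-01  8.165e+02] [348. 201.]
top [620.5 -29.7 103.8  62.6  10.2 793. ] [299. 195.]
[0.4327 0.0535 0.1144] [-3.141e+00 -1.000e-03 -2.800e-01] [-0.5 -0.9 -0.2] 0.0426 5.025
2 rows:
   [[3.24, 0, -0.28, 0, 0, 0.1], [3.24, 0, -0.28, 0, 0, 0.1]]
2 rows:
   [[0, 0, 6.0, 0, 0, 0], [0, 0, 6.0, 0, 0, 0]]
[ 601.8 -161.5   76.5   43.8    3.9  482.5] [323. 258.]
[621.  -28.1  75.6  43.4   7.1 413. ] [358. 218.]
[498.6 -94.7  83.3  45.7  11.3 423.5] [300. 217.]
[662.3  88.   99.6  35.    4.9 396. ] [394. 190.]
[496.   38.7  80.7  46.1 161.  352.5] [327. 177.]
[332.  -30.9  68.5  34.3   2.4 251.5] [258. 170.]
[-636.4   68.4  292.1   44.4   90.9  319.5] [35. 33.]
[ 801.7 1063.2  237.4  102.4   30.3  544. ] [544.   5.]
```

View pics/a4.png

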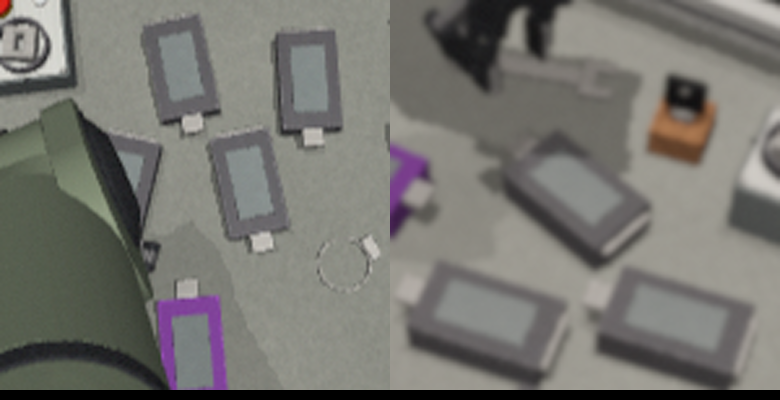

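Emit:
{"api": "servo_tool", "payload": {
  "rows": [
    [[3.3,0,0,0,0,0],[3.2,0,0,0,0,0],[0,0,5.0,0,0,0],[0,0,4.0,0,0,0],[0,0,2.4,0,0,0]]
  ],
  "grip": 1
}}

```text
clock: 5.7
position: [0.4935, 0.0354, -0.0026]
tool_rot: [3.14, 0.003, -0.279]
force: [1.0, -0.0, -0.2]
grip_width: 0.0851
```

Emit:
{"api": "servo_tool", "payload": {
  "rows": [
    [[0,0,0,0,0,0],[0,0,0,0,0,0],[0,0,0,0,0,0]]
  ],
  "grip": -1,
  "squeeze": 50
}}

```text
clock: 6.08
position: [0.4952, 0.0355, 0.0009]
tool_rot: [-3.141, -0.0, -0.28]
force: [-0.2, -0.5, -6.8]
grip_width: 0.0615
```

Run:
```python
from h import *
go((.495,.0355,.14,-16.2,0),(.62,.337,.14,1.8,0),(.62,.337,.07,1.8,0),(.62,.337,.061,1.8,0))
```

```text
3 rows:
   [[0, 0, -4.64, 0, 0, 0.1], [0, 0, -4.64, 0, 0, 0.1], [-0.01, 0, -4.64, 0, 0, 0.1]]
6 rows:
   [[0.6, -5.41, 0, 0, 0, -3.0], [0.88, -5.37, 0, 0, 0, -3.0], [1.16, -5.31, 0, 0, 0, -3.0], [1.44, -5.25, 0, 0, 0, -3.0], [1.71, -5.16, 0, 0, 0, -3.0]]
   [[1.98, -5.07, 0, 0, 0, -3.0]]
2 rows:
   [[0, 0, 3.5, 0, 0, 0], [0, 0, 3.5, 0, 0, 0]]
1 rows:
   [[0, 0, 0.9, 0, 0, 0]]
```

Emit:
{"api": "servo_tool", "payload": {
  "rows": [
    [[0,0,-3.0,0,0,0],[0,0,-5.5,0,0,0],[0,0,-5.5,0,0,0],[0.6,-5.4,0,0,0,-3],[0.9,-5.4,0,0,0,-3]]
  ]
}}

```text
clock: 6.7
position: [0.5375, 0.137, 0.142]
tool_rot: [-3.141, -0.002, -0.175]
force: [0.8, -0.8, -8.3]
grip_width: 0.0611
```

Emit:
{"api": "servo_tool", "payload": {
  "rows": [
    [[1.2,-5.3,0,0,0,-3],[1.4,-5.2,0,0,0,-3],[1.7,-5.2,0,0,0,-3],[2.0,-5.1,0,0,0,-3],[0,0,0,0,0,0]]
  ]
}}

```text
clock: 7.32
position: [0.6187, 0.3423, 0.14]
tool_rot: [-3.139, 0.001, 0.04]
force: [-0.6, -1.6, -8.2]
grip_width: 0.0613
```

```bash
python3 look.py a5 90,150,350,350 270,40,470,240
python3 - <<'E'
from h import *
go((.62,.337,.07,1.8,0),(.62,.337,.061,1.8,0))
E
```

```text
top [495.5 -96.2 104.5  63.7  10.2 872. ] [325. 240.]
top [ 6.017e+02 -1.620e+02  1.026e+02  6.280e+01  6.000e-01  8.055e+02] [348. 201.]
top [620.5 -29.7 103.8  62.5  10.3 790. ] [299. 195.]
[0.619  0.3376 0.14  ] [3.141e+00 1.000e-03 3.500e-02] [-0.8 -0.1 -7.2] 0.0607 7.425
2 rows:
   [[0.05, 0.03, 3.5, 0, 0, 0.1], [0.05, 0.03, 3.5, 0, 0, 0.1]]
1 rows:
   [[0, 0, 0.9, 0, 0, 0]]
```

View pics/a5.png

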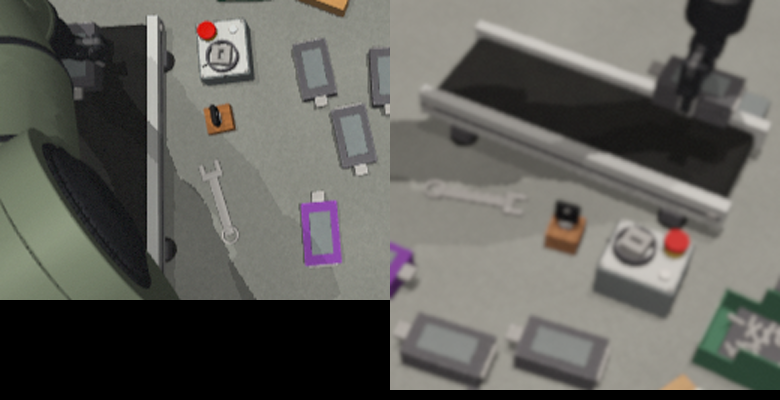

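The case hangs level over the belt's far half (scene crop about (690,85)). Now lower and release.

Emit:
{"api": "servo_tool", "payload": {
  "rows": [
    [[0,0,3.5,0,0,0],[0,0,3.3,0,0,0],[0,0,0.6,0,0,0],[0,0,0.5,0,0,0],[0,0,0,0,0,0]]
  ]
}}

```text
clock: 8.05
position: [0.6199, 0.3377, 0.0624]
tool_rot: [-3.141, -0.001, 0.034]
force: [0.6, -0.4, -7.8]
grip_width: 0.0616
```

Emit:
{"api": "servo_tool", "payload": {
  "rows": [
    [[0,0,0.1,0,0,0],[0,0,0,0,0,0]]
  ]
}}

```text
clock: 8.3
position: [0.6196, 0.3379, 0.0609]
tool_rot: [-3.141, -0.001, 0.035]
force: [1.1, -0.1, -7.4]
grip_width: 0.0612
```

Emit:
{"api": "servo_tool", "payload": {
  "rows": [
    [[0,0,0.1,0,0,0],[0,0,0,0,0,0]]
  ]
}}

```text
clock: 8.55
position: [0.6197, 0.3379, 0.06]
tool_rot: [-3.141, -0.001, 0.035]
force: [-3.2, -2.6, 4.3]
grip_width: 0.0612
```

Emit:
{"api": "servo_tool", "payload": {
  "rows": [
    [[0,0,0,0,0,0],[0,0,0,0,0,0],[0,0,-3.0,0,0,0],[0,0,-3.5,0,0,0],[0,0,0,0,0,0]]
  ],
  "grip": 1
}}

```text
clock: 9.18
position: [0.6209, 0.3386, 0.1273]
tool_rot: [-3.139, -0.004, 0.034]
force: [-0.0, 0.0, -0.3]
grip_width: 0.0859
```

Emit:
{"api": "servo_tool", "payload": {
  "rows": [
    [[-3.3,0,0,0,0,0],[-3.3,0,0,0,0,0],[0,0,0,0,0,0]]
  ],
  "grip": 0,
  "squeeze": 20
}}

```text
clock: 9.55
position: [0.5515, 0.3359, 0.1241]
tool_rot: [3.141, 0.001, 0.037]
force: [1.0, -1.2, 0.1]
grip_width: 0.0426
```

```bash
python3 look.py a6 90,150,350,350 350,40,470,160
python3 - <<'E'
from h import *
go((.5537,.3356,.0805,2,0),(.5537,.3356,.0805,2,25))
E
```

```text
top [495.6 -95.9 105.3  63.8   9.3 874.5] [325. 240.]
top [ 601.8 -161.5  102.6   63.7    1.4  807.5] [348. 201.]
top [620.4 -29.6 104.5  62.1   9.1 788. ] [299. 195.]
top [640.  361.9 109.4  62.8   2.4 689. ] [157. 193.]
[0.5538 0.3355 0.1242] [ 3.142 -0.     0.035] [ 0.5 -0.1 -0.5] 0.0425 9.65
1 rows:
   [[-0.01, -0.01, 4.37, 0, 0, 0]]
3 rows:
   [[0, 0, 0, 0, 8.3, 0], [0, 0, 0, 0, 8.3, 0], [0, 0, 0, 0, 8.3, 0]]
```

View pics/a6.png

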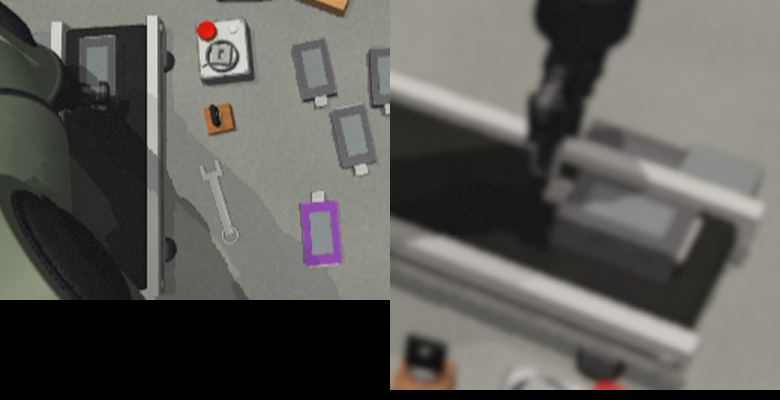

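Emit:
{"api": "servo_tool", "payload": {
  "rows": [
    [[0,0,2.4,0,0,0],[0,0,1.9,0,0,0],[0,0,0,0,0,0]]
  ]
}}

```text
clock: 10.02
position: [0.5531, 0.3348, 0.0795]
tool_rot: [3.14, 0.002, 0.034]
force: [-0.9, 0.5, 0.5]
grip_width: 0.0429
```

Emit:
{"api": "servo_tool", "payload": {
  "rows": [
    [[0,0,0,0,0,0],[0,0,0,0,0,0],[0,0,0,0,0,0]]
  ],
  "grip": -1
}}

```text
clock: 10.4
position: [0.5539, 0.3357, 0.0819]
tool_rot: [-3.141, -0.001, 0.035]
force: [0.5, 0.6, 0.6]
grip_width: 0.0209
```

Run:
```python
import numpy as np
a=.044+np.linspace(0,1.72,11); r=11.4
print(np.c_[np.diff(-np.cos(a)*r),-np.diff(np.sin(a)*r)].round(2).tolist())
```

```text
[[0.25, -1.94], [0.58, -1.87], [0.89, -1.74], [1.18, -1.56], [1.43, -1.34], [1.64, -1.07], [1.8, -0.78], [1.9, -0.46], [1.95, -0.13], [1.95, 0.21]]
```

Emit:
{"api": "servo_tool", "payload": {
  "rows": [
    [[0.25,0,-1.94,0,0,0],[0.58,0,-1.87,0,0,0],[0.89,0,-1.74,0,0,0],[1.18,0,-1.56,0,0,0],[0,0,0,0,0,0]]
  ]
}}

```text
clock: 11.02
position: [0.5829, 0.3365, 0.1534]
tool_rot: [-3.141, -0.001, 0.034]
force: [-3.8, -0.9, 1.5]
grip_width: 0.0209
```

```bash
python3 look.py a7 90,150,350,350 350,40,470,160
```

```text
top [495.6 -95.8 105.1  63.5   9.8 874. ] [325. 240.]
top [ 601.8 -161.8  102.7   63.1    0.9  811.5] [348. 201.]
top [620.5 -29.4 103.8  63.1  10.3 792. ] [299. 195.]
top [666.5 365.9  57.8  57.4   2.2 276.5] [152. 183.]
[0.5818 0.3365 0.1521] [3.141e+00 1.000e-03 3.500e-02] [-3.3 -0.6  2.2] 0.0208 11.125
```

View pics/a7.png

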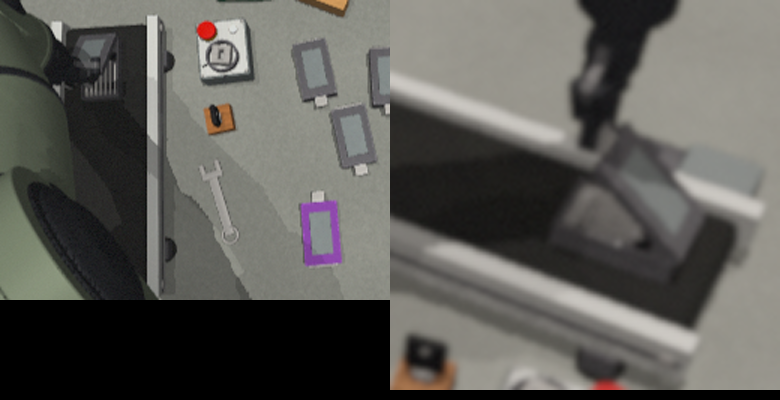

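The lid is about 0.7 rad open, case flat on the belt, forces small. Go on over the top.

Emit:
{"api": "servo_tool", "payload": {
  "rows": [
    [[1.43,0,-1.34,0,0,0],[1.64,0,-1.07,0,0,0],[1.8,0,-0.78,0,0,0],[1.9,0,-0.46,0,0,0],[0,0,0,0,0,0]]
  ]
}}

```text
clock: 11.75
position: [0.6508, 0.3394, 0.1893]
tool_rot: [-3.14, -0.001, 0.034]
force: [-4.5, -1.2, 12.4]
grip_width: 0.0215
```

Emit:
{"api": "servo_tool", "payload": {
  "rows": [
    [[1.95,0,-0.13,0,0,0],[1.95,0,0.21,0,0,0],[1.5,0,0.3,0,0,0],[0,0,0,0,0,0]]
  ]
}}

```text
clock: 12.25
position: [0.7055, 0.3416, 0.1859]
tool_rot: [-3.14, -0.003, 0.034]
force: [2.0, 1.0, 14.8]
grip_width: 0.0214
```

```bash
python3 look.py a8 90,150,350,350 350,40,470,160
```

```text
top [495.4 -96.2 104.8  64.2   9.3 879. ] [325. 240.]
top [ 601.8 -161.4  102.4   64.2    0.9  805. ] [348. 200.]
top [620.5 -29.8 104.1  62.4   9.7 796. ] [299. 195.]
[0.7049 0.3415 0.1861] [-3.14e+00 -3.00e-03  3.50e-02] [ 1.2  1.2 13. ] 0.0211 12.35
```

View pics/a8.png

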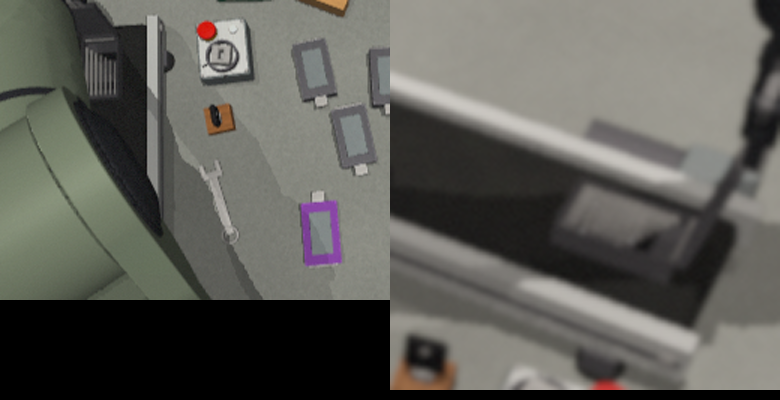

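Emit:
{"api": "servo_tool", "payload": {
  "rows": [
    [[0,0,0,0,0,0],[0,0,0,0,0,0],[0,0,-3.0,0,0,0],[0,0,-3.0,0,0,0]]
  ],
  "grip": 0
}}

```text
clock: 12.85
position: [0.7037, 0.3406, 0.2449]
tool_rot: [3.141, 0.001, 0.035]
force: [-0.4, 0.2, 1.3]
grip_width: 0.0426
```

Run:
```python
from h import *
go((.4304,-.1069,.16,9.5,0),(.4304,-.1069,.0205,9.5,0))
```

```text
9 rows:
   [[-3.21, 4.86, 0.95, 0, 0, -0.8], [-3.28, 4.82, 0.95, 0, 0, -0.8], [-3.35, 4.77, 0.95, 0, 0, -0.8], [-3.42, 4.72, 0.95, 0, 0, -0.8], [-3.48, 4.67, 0.95, 0, 0, -0.8]]
   [[-3.55, 4.62, 0.95, 0, 0, -0.8], [-3.62, 4.56, 0.95, 0, 0, -0.8], [-3.69, 4.51, 0.95, 0, 0, -0.8], [-3.75, 4.46, 0.94, 0, 0, -0.8]]
3 rows:
   [[0, 0, 4.65, 0, 0, 0], [0, 0, 4.65, 0, 0, 0], [0, 0, 4.65, 0, 0, 0]]
```

Emit:
{"api": "servo_tool", "payload": {
  "rows": [
    [[-3.2,4.9,0,0,0,-0.8],[-3.3,4.8,1.0,0,0,-0.8],[-3.4,4.8,1.0,0,0,-0.8],[-3.4,4.7,1.0,0,0,-0.8],[-3.5,4.7,1.0,0,0,-0.8]]
  ]
}}

```text
clock: 13.48
position: [0.5499, 0.09, 0.2045]
tool_rot: [3.141, 0.0, 0.105]
force: [1.6, -0.2, -1.1]
grip_width: 0.0427
```

Emit:
{"api": "servo_tool", "payload": {
  "rows": [
    [[-3.5,4.6,1.1,0,0,-0.8],[-3.6,4.6,1.1,0,0,-0.8],[-3.6,4.5,1.1,0,0,-0.8],[-3.7,4.5,1.1,0,0,-0.8],[0,0,0,0,0,0]]
  ]
}}

```text
clock: 14.1
position: [0.4284, -0.1103, 0.1603]
tool_rot: [3.141, 0.003, 0.155]
force: [0.9, 0.3, 0.2]
grip_width: 0.0427
```

```bash
python3 look.py a9 90,150,350,350 270,40,470,240
python3 - <<'E'
from h import *
go((.4304,-.1069,.0205,9.5,0))
E
```

```text
top [ 609.5 -161.6   85.9   64.7  178.   685. ] [348. 197.]
top [620.2 -29.6 103.6  62.9   9.7 794. ] [299. 195.]
[ 0.4311 -0.1071  0.161 ] [-3.141 -0.     0.159] [0.2 0.5 0. ] 0.0426 14.2
3 rows:
   [[-0.02, -0.01, 4.68, 0, 0, -0.1], [-0.02, -0.01, 4.68, 0, 0, -0.1], [-0.02, -0.01, 4.68, 0, 0, -0.1]]
```

View pics/a9.png

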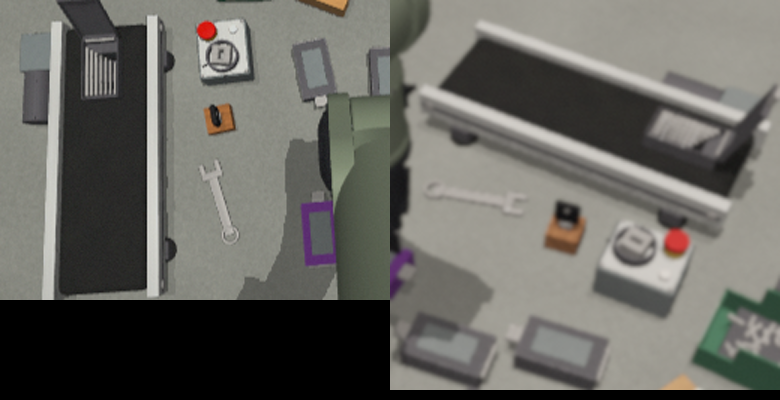

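Case 1 lies flat on the belt (top crop (100,70)) with its lid laid back. Now the hinge test of case 2 – the same moves.

Emit:
{"api": "servo_tool", "payload": {
  "rows": [
    [[0,0,5.5,0,0,0],[0,0,5.0,0,0,0],[0,0,2.0,0,0,0],[0,0,1.5,0,0,0],[0,0,0,0,0,0]]
  ]
}}

```text
clock: 14.82
position: [0.4314, -0.1062, 0.0206]
tool_rot: [-3.141, 0.001, 0.162]
force: [-0.2, -0.2, -0.0]
grip_width: 0.0425
```

Emit:
{"api": "servo_tool", "payload": {
  "rows": [
    [[0,0,0,0,0,0],[0,0,0,0,0,0],[0,0,0,0,0,0]]
  ],
  "grip": -1
}}

```text
clock: 15.2
position: [0.4319, -0.1069, 0.0218]
tool_rot: [3.141, -0.002, 0.16]
force: [-0.1, 3.8, 7.3]
grip_width: 0.0211
```

Emit:
{"api": "servo_tool", "payload": {
  "rows": [
    [[0.05,0,-0.8,0,0,0],[0.1,0,-0.8,0,0,0],[0.2,0,-0.9,0,0,0],[0.3,0,-0.9,0,0,0],[0,0,0,0,0,0]]
  ]
}}

```text
clock: 15.82
position: [0.4379, -0.106, 0.0558]
tool_rot: [3.141, -0.001, 0.16]
force: [-0.5, -0.2, 0.4]
grip_width: 0.0212
```

```bash
python3 look.py a10 230,170,380,320 250,150,370,270
```

```text
top [ 6.032e+02 -1.620e+02  9.960e+01  6.330e+01  1.000e-01  7.535e+02] [348. 199.]
top [620.5 -29.5 103.8  63.   10.3 790.5] [299. 196.]
[ 0.4377 -0.1061  0.0552] [ 3.141 -0.     0.16 ] [ 0.5 -0.6 -0.5] 0.0215 15.925
```

Emit:
{"api": "servo_tool", "payload": {
  "rows": [
    [[0,0,0,0,0,0],[0,0,0,0,0,0],[0,0,0,0,0,0],[0,0,0,0,0,0]]
  ],
  "grip": 0
}}

```text
clock: 16.42
position: [0.4376, -0.1059, 0.055]
tool_rot: [-3.142, 0.0, 0.16]
force: [1.2, 0.6, -1.2]
grip_width: 0.0433
```

```bash
python3 look.py a11 230,170,380,320 250,150,370,270
```

```text
top [ 6.031e+02 -1.617e+02  9.970e+01  6.370e+01  4.000e-01  7.600e+02] [348. 199.]
top [620.1 -29.6 103.2  62.8  10.5 793. ] [299. 195.]
[ 0.4377 -0.106   0.0551] [-3.142  0.     0.16 ] [-0.1 -0.6  0.3] 0.0428 16.525
```

View pics/a10.png

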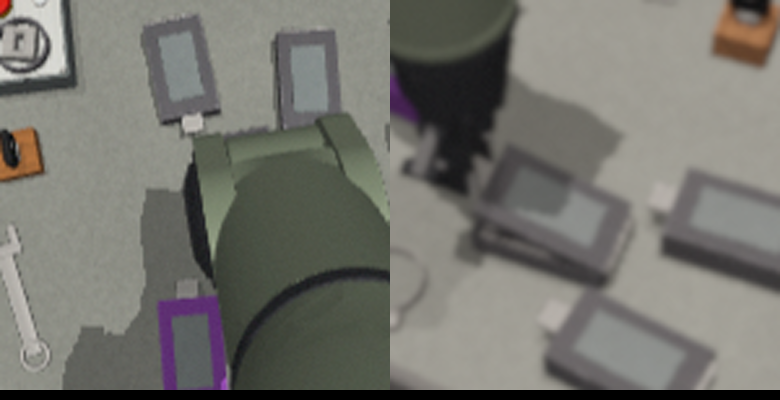

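View pics/a11.png

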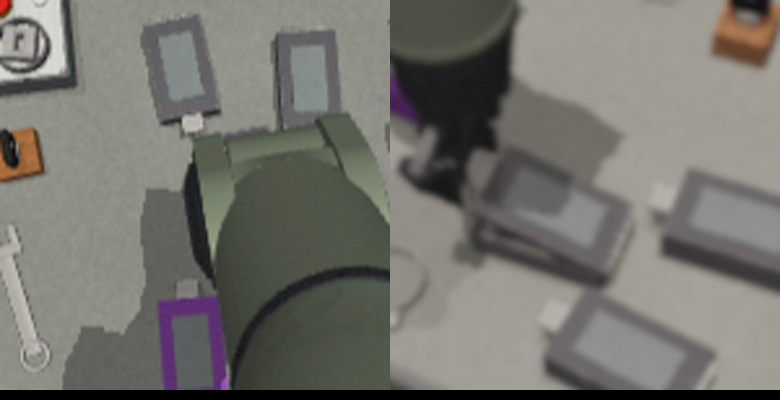

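Run:
```python
from h import *
go((.4377,-.106,.12,9.5,0),(.4955,-.096,.12,9.5,0),(.4955,-.096,0,9.5,0))
f=grab("top");v=cv2.cvtColor(f["bgr"],cv2.COLOR_BGR2GRAY)
```

```text
2 rows:
   [[0, 0, -3.25, 0, 0, -0.2], [0, 0, -3.25, 0, 0, -0.2]]
1 rows:
   [[5.87, -0.03, 0, 0, 0, 0]]
2 rows:
   [[0, 0, 6.0, 0, 0, 0], [0, 0, 6.0, 0, 0, 0]]
```

Emit:
{"api": "servo_tool", "payload": {
  "rows": [
    [[0,0,-3.3,0,0,0],[0,0,-3.3,0,0,0],[3.0,0,0,0,0,0],[2.9,0,0,0,0,0],[0,0,0,0,0,0]]
  ]
}}

```text
clock: 17.2
position: [0.4973, -0.0959, 0.121]
tool_rot: [-3.141, -0.001, 0.161]
force: [-1.2, 0.0, -0.7]
grip_width: 0.0426
```

Emit:
{"api": "servo_tool", "payload": {
  "rows": [
    [[0,0,0,0,0,0],[0,0,4.0,0,0,0],[0,0,4.0,0,0,0],[0,0,3.8,0,0,0],[0,0,0,0,0,0]]
  ],
  "grip": 1
}}

```text
clock: 17.82
position: [0.4937, -0.0964, 0.0015]
tool_rot: [-3.14, 0.004, 0.16]
force: [0.6, -1.1, 0.2]
grip_width: 0.0851
```

Emit:
{"api": "servo_tool", "payload": {
  "rows": [
    [[0,0,0,0,0,0],[0,0,0,0,0,0],[0,0,0,0,0,0]]
  ],
  "grip": -1,
  "squeeze": 50
}}

```text
clock: 18.2
position: [0.4965, -0.0967, 0.0047]
tool_rot: [3.141, -0.002, 0.16]
force: [-2.9, 0.5, 11.2]
grip_width: 0.0616
```

```bash
python3 look.py a12 230,170,380,320 250,150,370,270
python3 - <<'E'
from h import *
go((.4955,-.096,.12,9.5,0),(.486,-.3396,.12,4.5,0),(.486,-.3396,.02,4.5,0),(.486,-.3396,.005,4.5,0))
E
```

```text
top [621.  -29.7 103.   62.4   9.7 546.5] [297. 193.]
[ 0.4965 -0.0967  0.0047] [ 3.141e+00 -2.000e-03  1.600e-01] [-3.1  0.6 10.5] 0.0616 18.3
2 rows:
   [[-0.03, -0.04, -5.77, 0, 0, -0.2], [-0.04, -0.04, -5.77, 0, 0, -0.2]]
5 rows:
   [[-0.99, 4.77, 0, 0, 0, 1.0], [-0.91, 4.79, 0, 0, 0, 1.0], [-0.82, 4.81, 0, 0, 0, 1.0], [-0.74, 4.82, 0, 0, 0, 1.0], [-0.66, 4.83, 0, 0, 0, 1.0]]
2 rows:
   [[0, 0, 5.0, 0, 0, 0], [0, 0, 5.0, 0, 0, 0]]
1 rows:
   [[0, 0, 1.5, 0, 0, 0]]
```

View pics/a12.png

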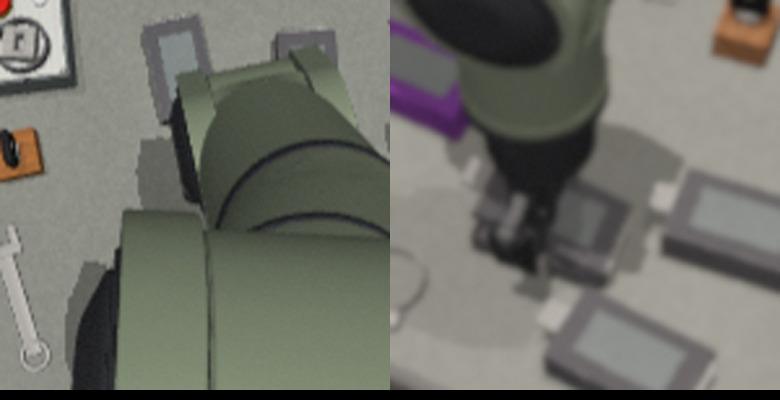

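Emit:
{"api": "servo_tool", "payload": {
  "rows": [
    [[0,0,-3.0,0,0,0],[0,0,-4.5,0,0,0],[0,0,-4.5,0,0,0],[-1.0,4.8,0,0,0,1],[-0.9,4.8,0,0,0,1]]
  ]
}}

```text
clock: 18.92
position: [0.4917, -0.1956, 0.1248]
tool_rot: [3.141, -0.002, 0.126]
force: [0.9, -0.7, -7.4]
grip_width: 0.0612
```

Emit:
{"api": "servo_tool", "payload": {
  "rows": [
    [[-0.8,4.8,0,0,0,1],[-0.7,4.8,0,0,0,1],[-0.7,4.8,0,0,0,1],[0,0,0,0,0,0]]
  ]
}}

```text
clock: 19.42
position: [0.4835, -0.3441, 0.1237]
tool_rot: [3.14, 0.0, 0.067]
force: [1.4, 0.3, -7.1]
grip_width: 0.0619
```

```bash
python3 look.py a13 330,170,480,350 100,170,370,370
python3 - <<'E'
from h import *
go((.486,-.3396,.02,4.5,0),(.486,-.3396,.0087,4.5,0))
E
```

```text
top [ 601.7 -161.4  102.3   64.4    0.9  815.5] [348. 201.]
top [620.4 -29.8 104.3  62.5   9.7 790. ] [299. 195.]
[ 0.4847 -0.3401  0.1236] [-3.141 -0.     0.072] [-0.1  1.  -7. ] 0.0608 19.525
2 rows:
   [[0.07, -0.02, 5.18, 0, 0, -0.2], [0.07, -0.02, 5.18, 0, 0, -0.2]]
1 rows:
   [[0, 0, 1.13, 0, 0, 0]]
```

View pics/a13.png

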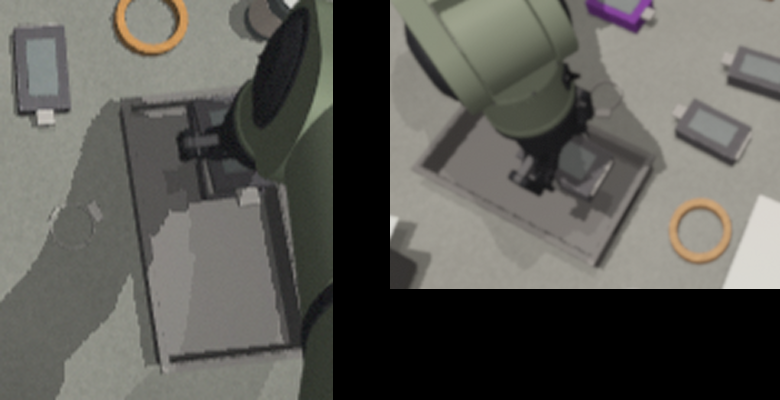

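Emit:
{"api": "servo_tool", "payload": {
  "rows": [
    [[0,0,5.0,0,0,0],[0,0,5.0,0,0,0],[0,0,0.8,0,0,0],[0,0,0.4,0,0,0],[0,0,0,0,0,0]]
  ]
}}

```text
clock: 20.15
position: [0.4861, -0.3401, 0.0127]
tool_rot: [3.14, -0.002, 0.073]
force: [-0.5, -0.7, -7.4]
grip_width: 0.0614
```

Emit:
{"api": "servo_tool", "payload": {
  "rows": [
    [[0,0,0.2,0,0,0],[0,0,0.1,0,0,0],[0,0,0,0,0,0]]
  ]
}}

```text
clock: 20.52
position: [0.4856, -0.3401, 0.0088]
tool_rot: [3.141, -0.001, 0.073]
force: [-3.7, 1.8, 5.6]
grip_width: 0.0614
```

Emit:
{"api": "servo_tool", "payload": {
  "rows": [
    [[0,0,0,0,0,0],[0,0,0,0,0,0],[0,0,-3.0,0,0,0],[0,0,-4.0,0,0,0],[0,0,-4.0,0,0,0]]
  ],
  "grip": 1
}}

```text
clock: 21.15
position: [0.4852, -0.3398, 0.1193]
tool_rot: [-3.141, 0.0, 0.073]
force: [-0.2, -0.6, 0.9]
grip_width: 0.0854
```

Emit:
{"api": "servo_tool", "payload": {
  "rows": [
    [[-3.0,0,0,0,0,0],[-2.9,0,0,0,0,0],[0,0,0,0,0,0]]
  ],
  "grip": 0,
  "squeeze": 20
}}

```text
clock: 21.52
position: [0.4247, -0.3448, 0.1184]
tool_rot: [3.141, 0.001, 0.071]
force: [0.6, -0.1, -0.7]
grip_width: 0.0432
```

```bash
python3 look.py a14 330,170,480,350 120,190,300,370
python3 - <<'E'
from h import *
y=np.radians(4.2); go((.4856-.0585*np.cos(y),-.3401-.0585*np.sin(y),.057,4.2,0))
E
```

```text
top [ 499.4 -344.8   86.    63.1    7.7  633.5] [420. 235.]
top [ 6.017e+02 -1.619e+02  1.024e+02  6.320e+01  2.000e-01  8.075e+02] [348. 200.]
top [620.5 -29.8 103.8  62.4  10.2 787.5] [299. 196.]
[ 0.427  -0.3443  0.1184] [ 3.141e+00 -1.000e-03  7.300e-02] [ 0.1 -0.2  0.2] 0.0425 21.625
2 rows:
   [[0.01, 0.01, 3.07, 0, 0, 0], [0.01, 0.01, 3.07, 0, 0, 0]]
```

View pics/a14.png

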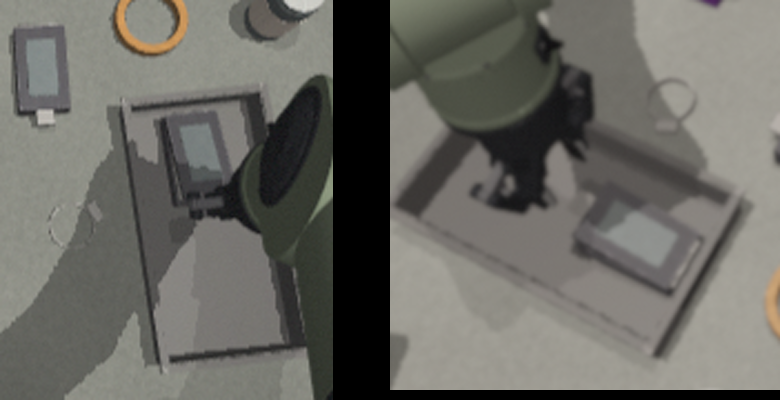

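Run:
```python
from h import *
f=grab("scene"); crop(f,180,250,300,340,6,"z1.png")
# predicted tab px for lid angles
y=np.radians(4.2)
for th in (0,.1,.2,.3):
    a=th+.044; lx=.052-.113*np.cos(a); z=.004+.0245+.113*np.sin(a)
    q=proj(f,[[.4856+lx*np.cos(y),-.3401+lx*np.sin(y),z]])[0]; print(th,q.round(1),((q-[180,250])*6).round())
    # lid outer corner y=-31
    l=np.array([.052-.104*np.cos(th)-.0*np.sin(th),-.031]); z=.0285+.104*np.sin(th)+.010*np.cos(th); lx2=l[0]-.01*-np.sin(th)
    P=[.4856+lx2*np.cos(y)-l[1]*np.sin(y),-.3401+lx2*np.sin(y)+l[1]*np.cos(y),z]; q=proj(f,[P])[0]; print("   corner",((q-[180,250])*6).round())
```

```text
0 [209.1 288. ] [175. 228.]
   corner [142. 310.]
0.1 [208.3 286.4] [170. 218.]
   corner [138. 302.]
0.2 [207.9 284.9] [167. 209.]
   corner [137. 295.]
0.3 [208.  283.6] [168. 202.]
   corner [138. 290.]
```

View pics/z1.png

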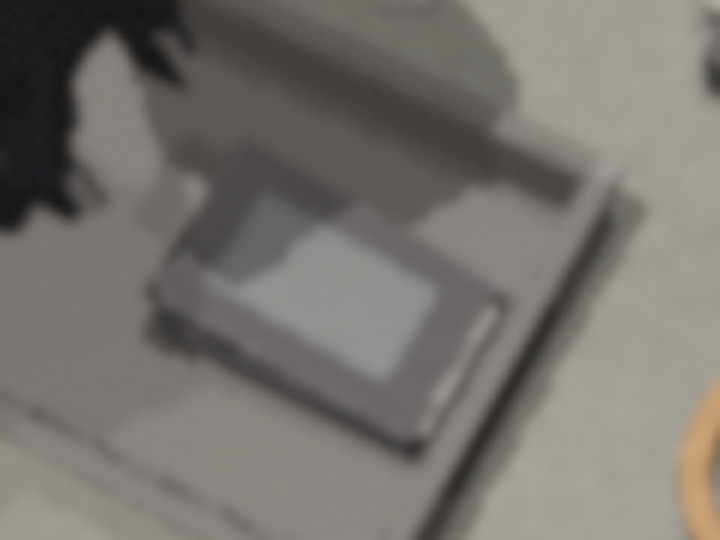

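Emit:
{"api": "servo_tool", "payload": {
  "rows": [
    [[0,0,3.0,0,0,0],[0,0,2.0,0,0,0],[0,0,1.3,0,0,0],[0,0,0,0,0,0]]
  ]
}}

```text
clock: 22.18
position: [0.4266, -0.3437, 0.0545]
tool_rot: [-3.141, 0.001, 0.074]
force: [0.5, 0.0, 0.7]
grip_width: 0.0429
```

Emit:
{"api": "servo_tool", "payload": {
  "rows": [
    [[0,0,0,0,0,0],[0,0,0,0,0,0],[0,0,0,0,0,0]]
  ],
  "grip": -1
}}

```text
clock: 22.55
position: [0.4269, -0.3444, 0.0557]
tool_rot: [3.141, -0.001, 0.073]
force: [0.1, -1.6, 1.1]
grip_width: 0.0212
```

Tab gripped (21 mm). Raise along the arc to about 0.7 rad.

Emit:
{"api": "servo_tool", "payload": {
  "rows": [
    [[0.45,0,-1.05,0,0,0],[0.55,0,-1.0,0,0,0],[0.65,0,-0.95,0,0,0],[0.7,0,-0.9,0,0,0],[0,0,0,0,0,0]]
  ]
}}

```text
clock: 23.18
position: [0.4508, -0.3425, 0.095]
tool_rot: [3.141, -0.001, 0.074]
force: [-0.1, 1.1, 1.7]
grip_width: 0.0215
```

Emit:
{"api": "servo_tool", "payload": {
  "rows": [
    [[0,0,0,0,0,0],[0,0,0,0,0,0],[0,0,0,0,0,0],[0,0,-4.0,0,0,0],[0,0,-4.0,0,0,0]]
  ],
  "grip": 0
}}

```text
clock: 23.8
position: [0.4497, -0.3422, 0.1748]
tool_rot: [-3.141, 0.001, 0.073]
force: [1.1, -0.1, 0.3]
grip_width: 0.0427
```

```bash
python3 look.py a15 330,170,480,350 160,230,320,370
python3 - <<'E'
from h import *
y=np.radians(9.7); go((.6205-.066*np.cos(y),-.0297-.066*np.sin(y),.18,9.7,0),(.6205-.066*np.cos(y),-.0297-.066*np.sin(y),.021,9.7,0))
E
```

```text
top [ 515.3 -348.3   68.9   61.    13.9  431.5] [420. 228.]
top [ 6.016e+02 -1.618e+02  1.024e+02  6.360e+01  6.000e-01  8.115e+02] [348. 201.]
top [620.1 -29.8 103.1  62.4  10.2 787. ] [299. 195.]
[ 0.4514 -0.3435  0.1778] [ 3.138 -0.004  0.073] [-0.1 -1.  -1.1] 0.0428 23.9
6 rows:
   [[2.1, -4.9, -0.04, 0, 0, -0.9], [2.18, -4.87, -0.04, 0, 0, -0.9], [2.25, -4.83, -0.04, 0, 0, -0.9], [2.33, -4.8, -0.04, 0, 0, -0.9], [2.41, -4.76, -0.04, 0, 0, -0.9]]
   [[2.48, -4.72, -0.04, 0, 0, -0.9]]
3 rows:
   [[0, 0, 5.3, 0, 0, 0], [0, 0, 5.3, 0, 0, 0], [0, 0, 5.3, 0, 0, 0]]
```

View pics/a15.png

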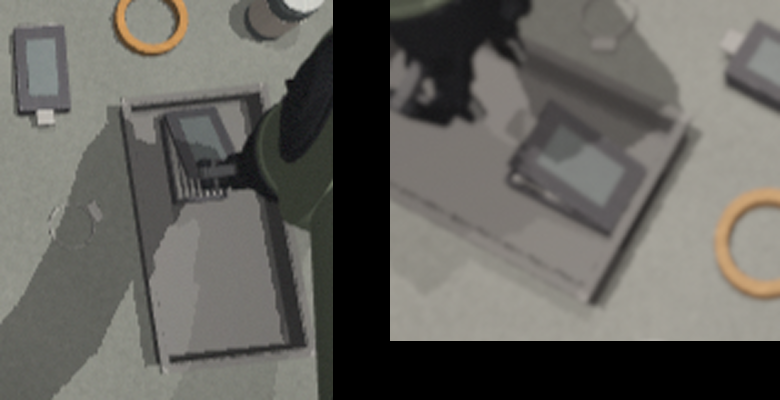

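Emit:
{"api": "servo_tool", "payload": {
  "rows": [
    [[2.1,-4.9,0,0,0,-0.9],[2.2,-4.9,0,0,0,-0.9],[2.3,-4.8,0,0,0,-0.9],[2.3,-4.8,0,0,0,-0.9],[2.4,-4.8,0,0,0,-0.9]]
  ]
}}

```text
clock: 24.52
position: [0.5373, -0.0883, 0.1738]
tool_rot: [3.142, 0.0, 0.152]
force: [0.6, -0.8, 0.1]
grip_width: 0.0424
```

Emit:
{"api": "servo_tool", "payload": {
  "rows": [
    [[2.5,-4.7,0,0,0,-0.9],[0,0,5.0,0,0,0],[0,0,3.0,0,0,0],[0,0,0,0,0,0]]
  ]
}}

```text
clock: 25.02
position: [0.5533, -0.0395, 0.0922]
tool_rot: [-3.141, 0.004, 0.168]
force: [-0.2, 0.2, 0.9]
grip_width: 0.0425
```

```bash
python3 look.py a16 230,150,480,350 120,170,400,370
python3 - <<'E'
from h import *
y=np.radians(9.7); go((.6205-.066*np.cos(y),-.0297-.066*np.sin(y),.021,9.7,0))
E
```

```text
top [ 504.6 -351.8   93.9   61.8   16.5  659.5] [422. 233.]
top [ 602.1 -167.5  101.6   51.6    0.9  469.5] [352. 198.]
[ 0.5549 -0.0397  0.0947] [-3.141 -0.     0.167] [-0.3  0.3 -0.2] 0.0427 25.125
2 rows:
   [[0.01, 0.06, 3.69, 0, 0, -0.1], [0.02, 0.06, 3.69, 0, 0, -0.1]]
```

View pics/a16.png

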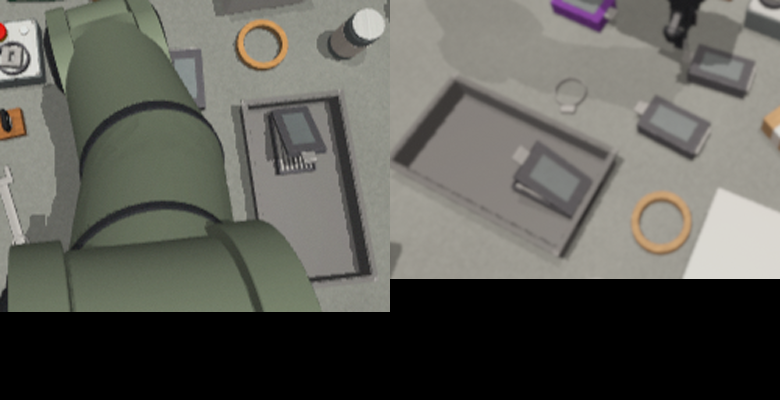

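Emit:
{"api": "servo_tool", "payload": {
  "rows": [
    [[0,0.1,3.7,0,0,0],[0,0,2.2,0,0,0],[0,0,1.5,0,0,0],[0,0,0,0,0,0]]
  ]
}}

```text
clock: 25.62
position: [0.5549, -0.0407, 0.0203]
tool_rot: [-3.142, 0.0, 0.167]
force: [0.3, -0.9, 0.1]
grip_width: 0.0424
```

Emit:
{"api": "servo_tool", "payload": {
  "rows": [
    [[0,0,0,0,0,0],[0,0,0,0,0,0],[0,0,0,0,0,0]]
  ],
  "grip": -1
}}

```text
clock: 26.0
position: [0.5554, -0.0406, 0.021]
tool_rot: [3.141, -0.002, 0.167]
force: [-1.0, 0.2, 8.4]
grip_width: 0.0212
```

Emit:
{"api": "servo_tool", "payload": {
  "rows": [
    [[0.05,0,-0.8,0,0,0],[0.1,0,-0.8,0,0,0],[0.2,0,-0.9,0,0,0],[0.3,0,-0.9,0,0,0],[0,0,0,0,0,0]]
  ]
}}

```text
clock: 26.62
position: [0.5616, -0.0396, 0.0549]
tool_rot: [3.141, -0.001, 0.167]
force: [0.1, -0.0, 0.8]
grip_width: 0.0212
```

```bash
python3 look.py a17 230,150,480,350 310,160,430,280
```

```text
top [ 504.6 -351.8   94.4   61.2   17.1  655. ] [422. 233.]
top [ 607.6 -165.3   90.9   56.3    1.2  425.5] [352. 195.]
[ 0.5614 -0.0396  0.0542] [ 3.142 -0.     0.167] [ 0.1  0.1 -0.1] 0.0212 26.725
```

Emit:
{"api": "servo_tool", "payload": {
  "rows": [
    [[0,0,0,0,0,0],[0,0,0,0,0,0],[0,0,0,0,0,0],[0,0,0,0,0,0]]
  ],
  "grip": 0
}}

```text
clock: 27.22
position: [0.5612, -0.0396, 0.054]
tool_rot: [-3.142, 0.0, 0.167]
force: [-0.2, -0.6, -0.2]
grip_width: 0.0428
```

```bash
python3 look.py a18 230,150,480,350 310,160,430,280; python3 -c "
import cv2,numpy as np
a=cv2.imread('pics/a17.png')[:,390:];b=cv2.imread('pics/a18.png')[:,390:];cv2.imwrite('pics/ab.png',np.hstack([a,b]))"
```

```text
top [ 504.9 -350.8   97.    60.8   18.7  666. ] [422. 233.]
top [ 607.7 -165.1   91.5   55.9    1.6  425.5] [352. 195.]
[ 0.5612 -0.0396  0.0541] [-3.142  0.     0.167] [ 0.   0.1 -0.1] 0.0426 27.325
```

View pics/ab.png

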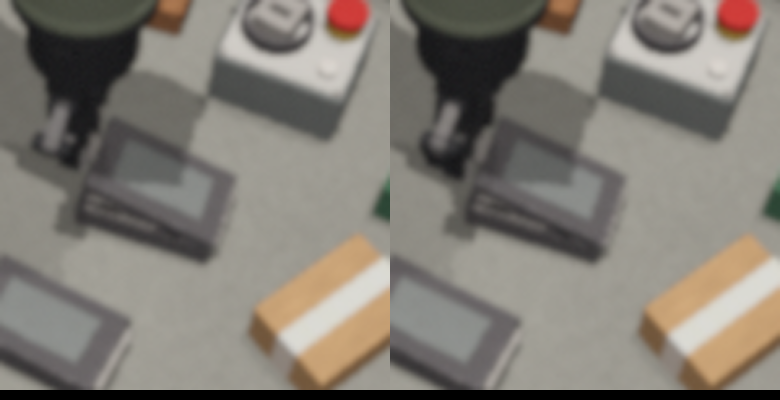

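Emit:
{"api": "servo_tool", "payload": {
  "rows": [
    [[0,0,-3.3,0,0,0],[0,0,-3.3,0,0,0],[3.0,0,0,0,0,0],[3.0,0,0,0,0,0],[0,0,0,0,0,0]]
  ]
}}

```text
clock: 27.95
position: [0.6217, -0.0289, 0.1199]
tool_rot: [-3.141, -0.001, 0.168]
force: [-1.0, 0.2, -0.2]
grip_width: 0.0428
```

Emit:
{"api": "servo_tool", "payload": {
  "rows": [
    [[0,0,0,0,0,0],[0,0,4.0,0,0,0],[0,0,4.0,0,0,0],[0,0,3.5,0,0,0],[0,0,0,0,0,0]]
  ],
  "grip": 1
}}

```text
clock: 28.58
position: [0.6183, -0.0297, 0.0033]
tool_rot: [-3.141, 0.004, 0.167]
force: [-0.4, -0.3, 0.2]
grip_width: 0.0854
```

Emit:
{"api": "servo_tool", "payload": {
  "rows": [
    [[0,0,0,0,0,0],[0,0,0,0,0,0],[0,0,0,0,0,0]]
  ],
  "grip": -1,
  "squeeze": 50
}}

```text
clock: 28.95
position: [0.6211, -0.0296, 0.0069]
tool_rot: [3.141, -0.002, 0.167]
force: [-3.9, 0.8, 9.6]
grip_width: 0.0615
```

Run:
```python
from h import *
s,R=st(); x,y,z=s["position"]; print(s["position"],s["force"])
go((x,y,.17,9.7,0),(.3468,-.3517,.17,4.5,0),(.3468,-.3517,.03,4.5,0))
```

```text
[ 0.62112204 -0.02961099  0.00691683] [-3.86750785  0.79898503  9.55050203]
3 rows:
   [[0.01, 0, -5.44, 0, 0, 0], [0.01, 0, -5.44, 0, 0, 0], [0, 0, -5.44, 0, 0, 0]]
8 rows:
   [[-4.06, 3.39, 0, 0, 0, 0.7], [-4.02, 3.44, 0, 0, 0, 0.7], [-3.98, 3.48, 0, 0, 0, 0.7], [-3.94, 3.53, 0, 0, 0, 0.7], [-3.9, 3.57, 0, 0, 0, 0.7]]
   [[-3.86, 3.62, 0, 0, 0, 0.7], [-3.82, 3.66, 0, 0, 0, 0.7], [-3.78, 3.7, 0, 0, 0, 0.7]]
3 rows:
   [[0, 0, 4.67, 0, 0, 0], [0, 0, 4.67, 0, 0, 0], [0, 0, 4.67, 0, 0, 0]]
```

Emit:
{"api": "servo_tool", "payload": {
  "rows": [
    [[0,0,-4.0,0,0,0],[0,0,-6.0,0,0,0],[0,0,-6.0,0,0,0],[-4.1,3.4,0,0,0,0.7],[-4.0,3.4,0,0,0,0.7]]
  ]
}}

```text
clock: 29.58
position: [0.5503, -0.1107, 0.1664]
tool_rot: [3.141, -0.001, 0.143]
force: [0.2, -0.9, -7.5]
grip_width: 0.0614
```

Emit:
{"api": "servo_tool", "payload": {
  "rows": [
    [[-4.0,3.5,0,0,0,0.7],[-3.9,3.5,0,0,0,0.7],[-3.9,3.6,0,0,0,0.7],[-3.9,3.6,0,0,0,0.7],[-3.8,3.7,0,0,0,0.7]]
  ]
}}

```text
clock: 30.2
position: [0.3774, -0.3117, 0.1659]
tool_rot: [3.141, -0.001, 0.081]
force: [1.6, -1.0, -5.6]
grip_width: 0.0612
```

Emit:
{"api": "servo_tool", "payload": {
  "rows": [
    [[-3.8,3.7,0,0,0,0.7],[0,0,0,0,0,0],[0,0,0,0,0,0]]
  ]
}}

```text
clock: 30.58
position: [0.344, -0.3503, 0.1656]
tool_rot: [3.141, -0.001, 0.069]
force: [0.6, 0.2, -6.9]
grip_width: 0.0612
```

```bash
python3 look.py a19 330,170,480,350 130,190,330,370
python3 - <<'E'
from h import *
go((.3468,-.3517,.03,4.5,0),(.3468,-.3517,.0109,4.5,0))
E
```

```text
top [ 505.  -351.6   94.7   61.9   16.5  658. ] [422. 233.]
top [ 601.9 -161.4  102.3   64.5    1.8  811.5] [348. 201.]
[ 0.3447 -0.3498  0.1654] [ 3.141e+00 -1.000e-03  7.100e-02] [ 0.8  0.3 -7.2] 0.0612 30.675
3 rows:
   [[0.06, 0.07, 4.51, 0, 0, -0.1], [0.06, 0.07, 4.51, 0, 0, -0.1], [0.06, 0.07, 4.51, 0, 0, -0.1]]
1 rows:
   [[0, 0, 1.91, 0, 0, 0]]
```

View pics/a19.png

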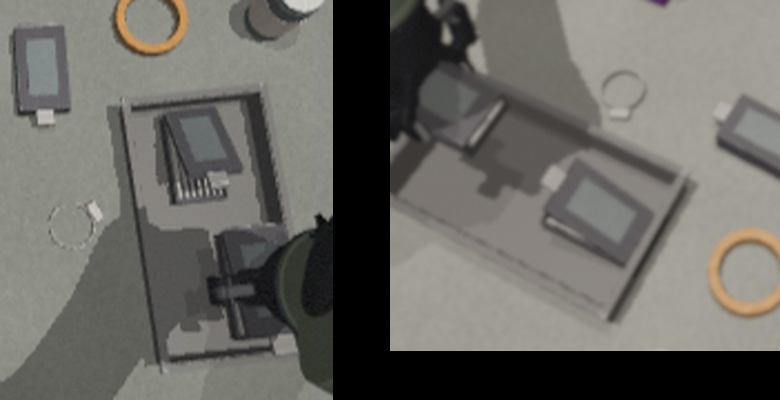

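Emit:
{"api": "servo_tool", "payload": {
  "rows": [
    [[1.0,0.1,3.0,0,0,0],[0,0,5.5,0,0,0],[0,0,5.0,0,0,0],[0,0,1.2,0,0,0],[0,0,0.4,0,0,0]]
  ]
}}

```text
clock: 31.3
position: [0.3548, -0.3506, 0.0146]
tool_rot: [3.142, -0.0, 0.071]
force: [0.1, -0.3, -5.5]
grip_width: 0.0612
```

Emit:
{"api": "servo_tool", "payload": {
  "rows": [
    [[0,0,0.2,0,0,0],[0,0,0.2,0,0,0],[0,0,0,0,0,0]]
  ]
}}

```text
clock: 31.68
position: [0.3546, -0.3514, 0.011]
tool_rot: [3.14, -0.001, 0.069]
force: [-0.6, 0.0, 1.5]
grip_width: 0.0612
```

Emit:
{"api": "servo_tool", "payload": {
  "rows": [
    [[0,0,0,0,0,0],[0,0,0,0,0,0],[0,0,-3.0,0,0,0],[0,0,-4.0,0,0,0],[0,0,-3.8,0,0,0]]
  ],
  "grip": 1
}}

```text
clock: 32.3
position: [0.354, -0.3507, 0.1194]
tool_rot: [-3.142, -0.0, 0.07]
force: [0.3, -0.4, 0.3]
grip_width: 0.0854
```

Emit:
{"api": "servo_tool", "payload": {
  "rows": [
    [[-3.0,0,0,0,0,0],[-2.9,0,0,0,0,0],[0,0,0,0,0,0]]
  ],
  "grip": 0,
  "squeeze": 20
}}

```text
clock: 32.67
position: [0.2933, -0.3552, 0.1183]
tool_rot: [3.141, 0.001, 0.067]
force: [0.2, 0.5, 0.0]
grip_width: 0.0427
```

```bash
python3 look.py a20 330,170,480,350 130,190,330,370
python3 - <<'E'
from h import *
y=np.radians(4.0); go((.3546-.0585*np.cos(y),-.3514-.0585*np.sin(y),.055,4.0,0))
E
```

```text
top [ 359.4 -357.1  100.2   61.8    8.6  714. ] [430. 288.]
top [ 505.  -351.9   95.    60.7   17.1  641.5] [422. 233.]
top [ 601.9 -161.5  102.6   64.1    1.9  811. ] [348. 200.]
[ 0.2955 -0.3551  0.1183] [ 3.141 -0.     0.069] [-0.5  0.2  0. ] 0.0428 32.775
2 rows:
   [[0.03, 0.02, 3.17, 0, 0, 0], [0.03, 0.02, 3.17, 0, 0, 0]]
```

View pics/a20.png

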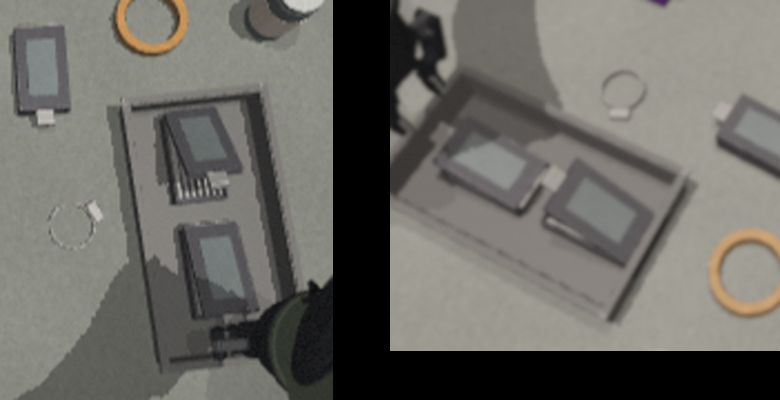

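Both stiff cases lie in the tote, the second with its lid slightly open. Grip its tab and raise as before.

Emit:
{"api": "servo_tool", "payload": {
  "rows": [
    [[0,0,3.0,0,0,0],[0,0,2.0,0,0,0],[0,0,1.3,0,0,0],[0,0,0,0,0,0]]
  ]
}}

```text
clock: 33.28
position: [0.2954, -0.3545, 0.0545]
tool_rot: [-3.141, 0.001, 0.07]
force: [-0.0, 0.7, 0.1]
grip_width: 0.0426
```

Emit:
{"api": "servo_tool", "payload": {
  "rows": [
    [[0,0,0,0,0,0],[0,0,0,0,0,0],[0,0,0,0,0,0]]
  ],
  "grip": -1
}}

```text
clock: 33.65
position: [0.2955, -0.3552, 0.0556]
tool_rot: [3.141, -0.001, 0.069]
force: [1.0, -0.7, 1.8]
grip_width: 0.0215
```

Emit:
{"api": "servo_tool", "payload": {
  "rows": [
    [[0.45,0,-1.05,0,0,0],[0.55,0,-1.0,0,0,0],[0.65,0,-0.95,0,0,0],[0.7,0,-0.9,0,0,0],[0,0,0,0,0,0]]
  ]
}}

```text
clock: 34.28
position: [0.3196, -0.3534, 0.0949]
tool_rot: [3.141, -0.001, 0.07]
force: [0.3, -1.0, 0.1]
grip_width: 0.021
```

Emit:
{"api": "servo_tool", "payload": {
  "rows": [
    [[0,0,0,0,0,0],[0,0,0,0,0,0],[0,0,0,0,0,0],[0,0,-4.0,0,0,0],[0,0,-5.0,0,0,0]]
  ],
  "grip": 0
}}

```text
clock: 34.9
position: [0.3182, -0.3528, 0.1845]
tool_rot: [-3.14, 0.001, 0.07]
force: [-0.3, 0.2, 0.4]
grip_width: 0.0425
```

```bash
python3 look.py a21 330,170,480,350 130,190,330,370
python3 - <<'E'
from h import *
y=np.radians(1.); go((.6018-.066*np.cos(y),-.1616-.066*np.sin(y),.18,1,0),(.6018-.066*np.cos(y),-.1616-.066*np.sin(y),.021,1,0))
E
```

```text
top [ 376.4 -360.4   88.9   59.1   16.7  559. ] [431. 282.]
top [ 504.3 -351.9   95.1   60.2   17.1  652.5] [422. 233.]
top [ 6.017e+02 -1.613e+02  1.023e+02  6.440e+01  4.000e-01  8.145e+02] [348. 201.]
[ 0.32   -0.3547  0.1882] [ 3.137 -0.004  0.069] [ 0.3 -0.5 -1.4] 0.0426 35.0
5 rows:
   [[4.57, -3.53, 0.17, 0.1, 0, 0.6], [4.53, -3.58, 0.16, 0.1, 0, 0.6], [4.5, -3.62, 0.16, 0.1, 0, 0.6], [4.46, -3.67, 0.16, 0.1, 0, 0.6], [4.42, -3.72, 0.16, 0.1, 0, 0.6]]
3 rows:
   [[0, 0, 5.3, 0, 0, 0], [0, 0, 5.3, 0, 0, 0], [0, 0, 5.3, 0, 0, 0]]
```

View pics/a21.png

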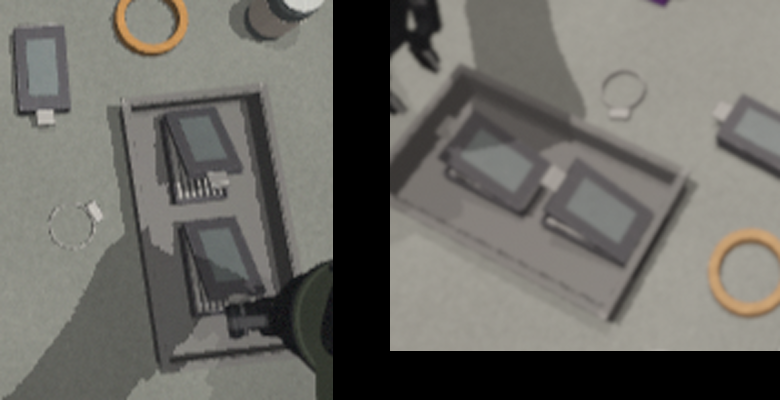

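Emit:
{"api": "servo_tool", "payload": {
  "rows": [
    [[4.6,-3.5,0,0,0,0.6],[4.5,-3.6,0,0,0,0.6],[4.5,-3.6,0,0,0,0.6],[4.5,-3.7,0,0,0,0.6],[4.4,-3.7,0,0,0,0.6]]
  ]
}}

```text
clock: 35.62
position: [0.5358, -0.1602, 0.1838]
tool_rot: [3.141, 0.0, 0.017]
force: [1.2, -0.8, 0.3]
grip_width: 0.0426
```

Emit:
{"api": "servo_tool", "payload": {
  "rows": [
    [[0,0,5.0,0,0,0],[0,0,4.5,0,0,0],[0,0,0,0,0,0]]
  ]
}}

```text
clock: 36.0
position: [0.5327, -0.1609, 0.0865]
tool_rot: [-3.14, 0.005, 0.018]
force: [-0.9, -0.0, 1.1]
grip_width: 0.0429
```

```bash
python3 look.py a22 230,150,480,350 250,180,400,330
python3 - <<'E'
from h import *
y=np.radians(1.); go((.6018-.066*np.cos(y),-.1616-.066*np.sin(y),.021,1,0))
f=grab("scene"); m,o=cases(f)
for r in o: print(np.round(r[:6],1),r[6].round())
E
```

```text
[ 0.5349 -0.1616  0.09  ] [-3.142 -0.     0.017] [0.6 0.2 0.7] 0.043 36.1
2 rows:
   [[0.04, 0.06, 3.45, 0, 0, 0], [0.04, 0.06, 3.45, 0, 0, 0]]
[ 498.1 -335.6   93.6   53.4  175.3  757.5] [239. 303.]
[ 353.4 -342.3   86.6   42.3  178.3  608. ] [184. 272.]
[ 600.  -157.9   78.9   47.7    1.3  523. ] [323. 257.]
[662.2  88.1  99.   34.6   5.7 388. ] [395. 190.]
[-639.3   72.7  307.3   53.5   91.1  402.5] [37. 32.]
[ 800.1 1062.3  241.   102.4   30.3  587. ] [543.   5.]
```

View pics/a22.png

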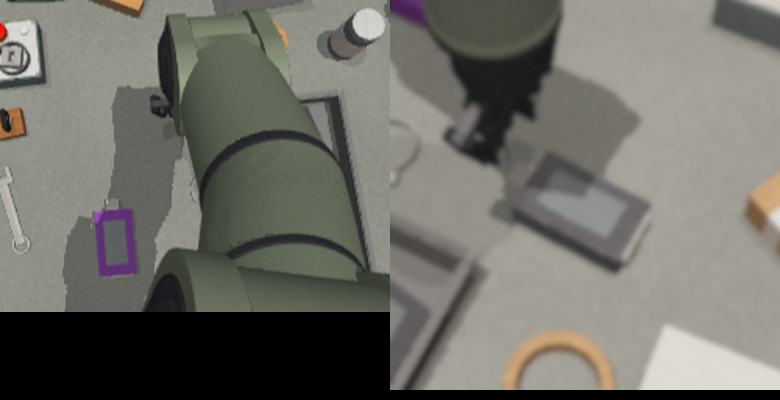

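The last case is unmoved and shut beneath the gripper. Test it.

Emit:
{"api": "servo_tool", "payload": {
  "rows": [
    [[0,0.1,3.5,0,0,0],[0,0,2.0,0,0,0],[0,0,1.4,0,0,0],[0,0,0,0,0,0]]
  ]
}}

```text
clock: 36.65
position: [0.5348, -0.1627, 0.0205]
tool_rot: [3.141, -0.0, 0.017]
force: [-0.0, 1.0, 0.4]
grip_width: 0.0428
```

Emit:
{"api": "servo_tool", "payload": {
  "rows": [
    [[0,0,0,0,0,0],[0,0,0,0,0,0],[0,0,0,0,0,0]]
  ],
  "grip": -1
}}

```text
clock: 37.02
position: [0.5352, -0.1628, 0.021]
tool_rot: [3.141, -0.001, 0.017]
force: [-0.7, -0.0, 6.9]
grip_width: 0.0213
```

Emit:
{"api": "servo_tool", "payload": {
  "rows": [
    [[0.05,0,-0.8,0,0,0],[0.1,0,-0.8,0,0,0],[0.2,0,-0.9,0,0,0],[0.3,0,-0.9,0,0,0],[0,0,0,0,0,0]]
  ]
}}

```text
clock: 37.65
position: [0.5413, -0.1625, 0.0548]
tool_rot: [3.141, -0.0, 0.017]
force: [0.6, -0.7, -1.4]
grip_width: 0.0211
```

```bash
python3 look.py a23 230,150,480,350 250,180,400,330
```

```text
[ 0.5411 -0.1625  0.054 ] [ 3.142 -0.     0.017] [ 1.6 -1.6 -2.4] 0.0211 37.75
```

Emit:
{"api": "servo_tool", "payload": {
  "rows": [
    [[0,0,0,0,0,0],[0,0,0,0,0,0],[0,0,0,0,0,0],[0,0,0,0,0,0]]
  ],
  "grip": 0
}}

```text
clock: 38.25
position: [0.5411, -0.1624, 0.054]
tool_rot: [-3.142, 0.0, 0.017]
force: [-0.2, -0.8, 0.0]
grip_width: 0.0431
```

```bash
python3 look.py a24 230,150,480,350 250,180,400,330; python3 -c "
import cv2,numpy as np
a=cv2.imread('pics/a23.png')[:,390:];b=cv2.imread('pics/a24.png')[:,390:];cv2.imwrite('pics/ab2.png',np.hstack([a,b]))"
```

```text
[ 0.5411 -0.1624  0.0541] [-3.142  0.     0.017] [-0.  -0.7 -0.1] 0.0425 38.35
```

View pics/ab2.png

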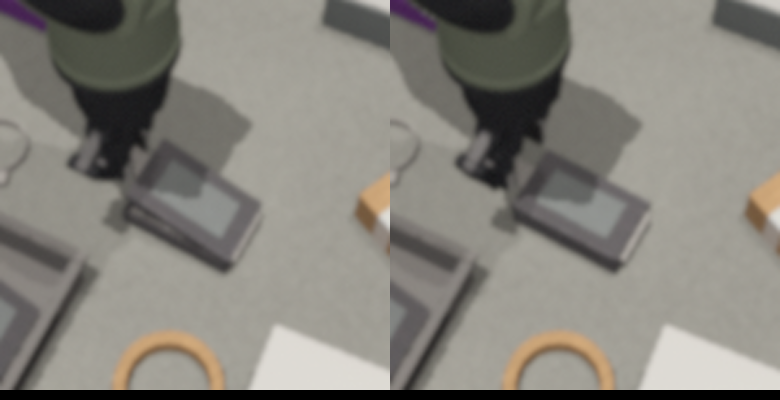

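Emit:
{"api": "servo_tool", "payload": {
  "rows": [
    [[-0.3,0,-3.3,0,0,0],[0.3,0,-3.3,0,0,0],[3.0,0,0,0,0,0],[3.0,0,0,0,0,0],[0,0,0,0,0,0]]
  ]
}}

```text
clock: 38.98
position: [0.6025, -0.1608, 0.1199]
tool_rot: [-3.141, -0.001, 0.018]
force: [-0.7, 0.6, -0.1]
grip_width: 0.0428
```

Emit:
{"api": "servo_tool", "payload": {
  "rows": [
    [[0,0,0,0,0,0],[0,0,4.0,0,0,0],[0,0,4.0,0,0,0],[0,0,3.5,0,0,0],[0,0,0,0,0,0]]
  ],
  "grip": 1
}}

```text
clock: 39.6
position: [0.599, -0.1612, 0.0033]
tool_rot: [-3.141, 0.004, 0.017]
force: [-0.6, -0.2, -0.0]
grip_width: 0.0853
```

Emit:
{"api": "servo_tool", "payload": {
  "rows": [
    [[0,0,0,0,0,0],[0,0,0,0,0,0],[0,0,0,0,0,0]]
  ],
  "grip": -1,
  "squeeze": 50
}}

```text
clock: 39.98
position: [0.6018, -0.1618, 0.007]
tool_rot: [3.141, -0.002, 0.017]
force: [-3.1, 0.1, 7.5]
grip_width: 0.0611
```

Run:
```python
from h import *
s,R=st(); x,y,z=s["position"]; print(s["position"],s["force"])
go((x,y,.16,1.,0),(.43,.331,.16,1.8,0),(.43,.331,.08,1.8,0))
```

```text
[ 0.60182347 -0.16178766  0.0070152 ] [-3.09862269  0.12848439  7.53456186]
3 rows:
   [[0.01, 0, -5.1, 0, 0, 0], [0.01, 0, -5.1, 0, 0, 0], [0, 0, -5.1, 0, 0, 0]]
9 rows:
   [[-1.81, -5.51, 0, 0, 0, -0.1], [-1.8, -5.51, 0, 0, 0, -0.1], [-1.8, -5.51, 0, 0, 0, -0.1], [-1.79, -5.52, 0, 0, 0, -0.1], [-1.78, -5.52, 0, 0, 0, -0.1]]
   [[-1.77, -5.52, 0, 0, 0, -0.1], [-1.76, -5.52, 0, 0, 0, -0.1], [-1.75, -5.53, 0, 0, 0, -0.1], [-1.74, -5.53, 0, 0, 0, -0.1]]
2 rows:
   [[0, 0, 4.0, 0, 0, 0], [0, 0, 4.0, 0, 0, 0]]
```

Emit:
{"api": "servo_tool", "payload": {
  "rows": [
    [[0,0,-4.0,0,0,0],[0,0,-5.8,0,0,0],[0,0,-5.8,0,0,0],[-1.8,-5.5,0,0,0,-0.1],[-1.8,-5.5,0,0,0,-0.1]]
  ]
}}

```text
clock: 40.6
position: [0.5625, -0.0512, 0.1627]
tool_rot: [3.141, -0.002, 0.019]
force: [1.3, 0.7, -6.7]
grip_width: 0.061
```

Emit:
{"api": "servo_tool", "payload": {
  "rows": [
    [[-1.8,-5.5,0,0,0,-0.1],[-1.8,-5.5,0,0,0,-0.1],[-1.8,-5.5,0,0,0,-0.1],[-1.8,-5.5,0,0,0,-0.1],[-1.8,-5.5,0,0,0,-0.1]]
  ]
}}

```text
clock: 41.22
position: [0.4657, 0.2222, 0.1621]
tool_rot: [-3.141, -0.001, 0.029]
force: [1.8, 0.3, -6.8]
grip_width: 0.0611
```

Emit:
{"api": "servo_tool", "payload": {
  "rows": [
    [[-1.7,-5.5,0,0,0,-0.1],[-1.7,-5.5,0,0,0,-0.1],[0,0,3.0,0,0,0],[0,0,0,0,0,0]]
  ]
}}

```text
clock: 41.72
position: [0.4281, 0.3289, 0.1304]
tool_rot: [3.139, 0.002, 0.034]
force: [0.2, -1.1, -5.5]
grip_width: 0.0613
```

```bash
python3 look.py a25 90,150,350,350 270,40,470,240
python3 - <<'E'
from h import *
go((.43,.331,.075,1.8,0),(.43,.331,.067,1.8,0))
E
```

```text
top [ 370.4 -362.5   99.2   61.7   13.9  773. ] [430. 286.]
top [ 504.7 -352.    94.4   60.7   17.1  630.5] [421. 233.]
[0.4296 0.3291 0.1321] [ 3.141 -0.     0.032] [ 0.4  0.3 -5.4] 0.061 41.825
1 rows:
   [[0.05, -0.19, 5.71, 0, 0, 0]]
1 rows:
   [[0, 0, 0.8, 0, 0, 0]]
```

View pics/a25.png

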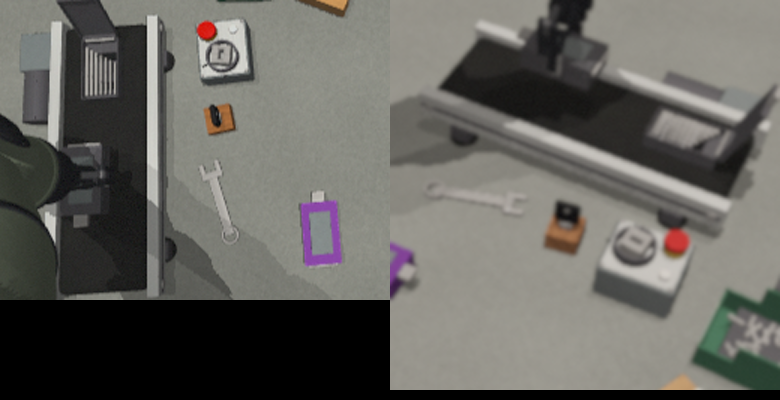

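Case held level over the middle of the belt, first case behind it unmoved. Lower.

Emit:
{"api": "servo_tool", "payload": {
  "rows": [
    [[0,-0.2,3.0,0,0,0],[0,0,2.5,0,0,0],[0,0,0.6,0,0,0],[0,0,0.3,0,0,0],[0,0,0,0,0,0]]
  ]
}}

```text
clock: 42.45
position: [0.4297, 0.3317, 0.068]
tool_rot: [-3.141, -0.001, 0.032]
force: [-0.2, -0.4, -5.8]
grip_width: 0.0609
```

Emit:
{"api": "servo_tool", "payload": {
  "rows": [
    [[0,0,0.1,0,0,0],[0,0,0,0,0,0]]
  ]
}}

```text
clock: 42.7
position: [0.4296, 0.3318, 0.0671]
tool_rot: [-3.141, -0.001, 0.033]
force: [-1.5, -1.4, 5.6]
grip_width: 0.0611
```

Emit:
{"api": "servo_tool", "payload": {
  "rows": [
    [[0,0,0,0,0,0],[0,0,0,0,0,0],[0,0,-3.0,0,0,0],[0,0,-3.0,0,0,0],[0,0,0,0,0,0]]
  ],
  "grip": 1
}}

```text
clock: 43.32
position: [0.4301, 0.3324, 0.1281]
tool_rot: [-3.139, -0.003, 0.033]
force: [0.2, -1.0, -0.2]
grip_width: 0.0853
```

Emit:
{"api": "servo_tool", "payload": {
  "rows": [
    [[-3.3,0,0,0,0,0],[-3.3,0,0,0,0,0],[0,0,0,0,0,0]]
  ],
  "grip": 0,
  "squeeze": 20
}}

```text
clock: 43.7
position: [0.3611, 0.3295, 0.1258]
tool_rot: [3.141, 0.001, 0.035]
force: [0.2, 1.0, 0.1]
grip_width: 0.0429
```

Emit:
{"api": "servo_tool", "payload": {
  "rows": [
    [[0,0,2.5,0,0,0],[0,0,2.0,0,0,0],[0,0,0,0,0,0]]
  ]
}}

```text
clock: 44.08
position: [0.363, 0.3288, 0.0798]
tool_rot: [3.14, 0.002, 0.033]
force: [-0.5, -0.3, 0.1]
grip_width: 0.0428
```

```bash
python3 look.py a26 90,150,350,350 270,40,470,240
```

```text
top [ 372.4 -362.1   96.1   61.5   14.9  713.5] [431. 285.]
top [440.4 354.9  94.8  60.4   2.4 721.5] [155. 267.]
top [ 505.9 -351.1   91.6   58.9   19.2  582. ] [422. 232.]
[0.3635 0.3295 0.0813] [3.141 0.    0.033] [ 0.  -0.   0.8] 0.0426 44.175
```

View pics/a26.png

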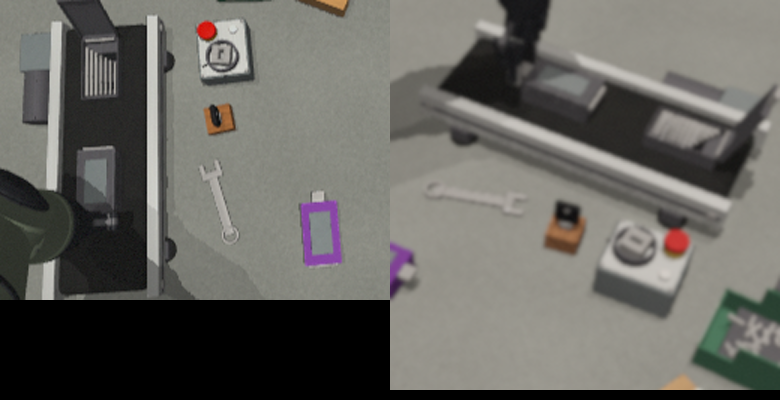

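The case is flat on the belt, gripper at its tab. Grip and swing over the full arc.

Emit:
{"api": "servo_tool", "payload": {
  "rows": [
    [[0,0,0,0,0,0],[0,0,0,0,0,0],[0,0,0,0,0,0]]
  ],
  "grip": -1
}}

```text
clock: 44.55
position: [0.3636, 0.3297, 0.0817]
tool_rot: [-3.141, -0.001, 0.033]
force: [0.8, -0.5, 7.4]
grip_width: 0.021
```

Emit:
{"api": "servo_tool", "payload": {
  "rows": [
    [[0.25,0,-1.94,0,0,0],[0.58,0,-1.87,0,0,0],[0.89,0,-1.74,0,0,0],[1.18,0,-1.56,0,0,0],[0,0,0,0,0,0]]
  ]
}}

```text
clock: 45.18
position: [0.3926, 0.3304, 0.1529]
tool_rot: [-3.141, -0.001, 0.032]
force: [-0.7, 1.3, -1.6]
grip_width: 0.0213
```

Emit:
{"api": "servo_tool", "payload": {
  "rows": [
    [[1.43,0,-1.34,0,0,0],[1.64,0,-1.07,0,0,0],[1.8,0,-0.78,0,0,0],[1.9,0,-0.46,0,0,0],[0,0,0,0,0,0]]
  ]
}}

```text
clock: 45.8
position: [0.4602, 0.3327, 0.1885]
tool_rot: [-3.141, -0.0, 0.032]
force: [-3.7, -2.1, 11.3]
grip_width: 0.0212
```

Emit:
{"api": "servo_tool", "payload": {
  "rows": [
    [[1.95,0,-0.13,0,0,0],[1.95,0,0.21,0,0,0],[1.5,0,0.3,0,0,0],[0,0,0,0,0,0]]
  ]
}}

```text
clock: 46.3
position: [0.515, 0.3346, 0.185]
tool_rot: [-3.141, -0.002, 0.032]
force: [2.0, -2.8, 16.0]
grip_width: 0.0212
```

```bash
python3 look.py a27 90,150,350,350 270,40,470,240
```

```text
top [ 370.8 -362.4   99.9   61.6   13.9  765. ] [430. 285.]
top [ 505.8 -351.7   91.7   60.7   17.1  604. ] [422. 233.]
[0.5144 0.3346 0.1852] [-3.141e+00 -2.000e-03  3.200e-02] [ 2.  -1.2 13.7] 0.021 46.4
```

View pics/a27.png

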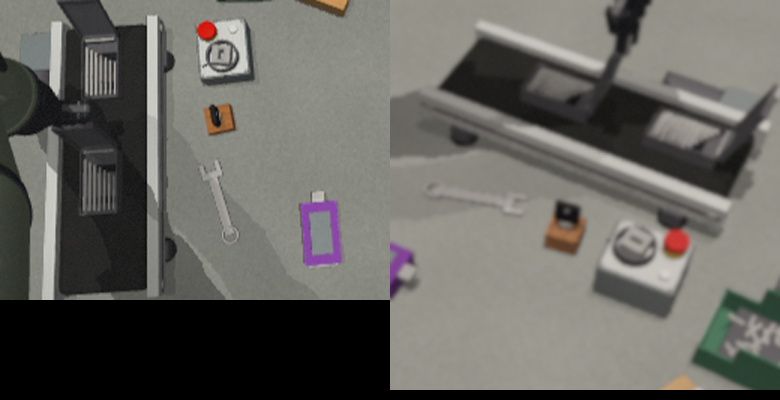

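Lid is past upright; release, rise, and look at everything from a neutral place.

Emit:
{"api": "servo_tool", "payload": {
  "rows": [
    [[0,0,0,0,0,0],[0,0,0,0,0,0],[0,0,-3.0,0,0,0],[0,0,-3.0,0,0,0],[0,3.0,0,0,0,0]]
  ],
  "grip": 0
}}

```text
clock: 47.02
position: [0.5145, 0.3065, 0.2462]
tool_rot: [-3.139, -0.002, 0.036]
force: [-0.2, -0.4, -1.3]
grip_width: 0.0427
```

Emit:
{"api": "servo_tool", "payload": {
  "rows": [
    [[0,6.0,0,0,0,0],[0,6.0,0,0,0,0],[0,6.0,0,0,0,0],[0,6.0,0,0,0,0],[0,0,0,0,0,0]]
  ]
}}

```text
clock: 47.65
position: [0.5224, 0.0598, 0.2446]
tool_rot: [3.14, 0.0, 0.026]
force: [-0.7, 0.6, -0.3]
grip_width: 0.0428
```

Run:
```python
from h import *
f=grab("top"); cv2.imwrite("pics/full.png",f["bgr"]); crop(f,205,150,275,250,7.5,"key3.png")
cv2.imwrite("pics/raw_top_key.png",f["bgr"])
g=grab("scene"); cv2.imwrite("pics/fulls.png",g["bgr"]); crop(g,340,135,430,205,8,"key4.png")
s,R=st(); print(s["position"],s["tool_rot"])
```

```text
[0.52241741 0.06439205 0.24459729] [-3.14144047e+00  3.80726853e-04  3.19829129e-02]
```

View pics/full.png

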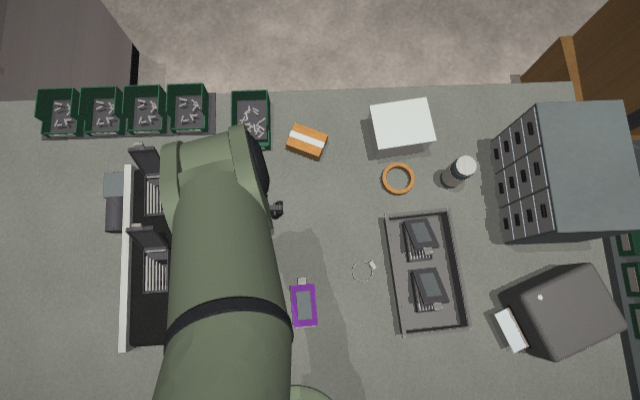

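View pics/fulls.png

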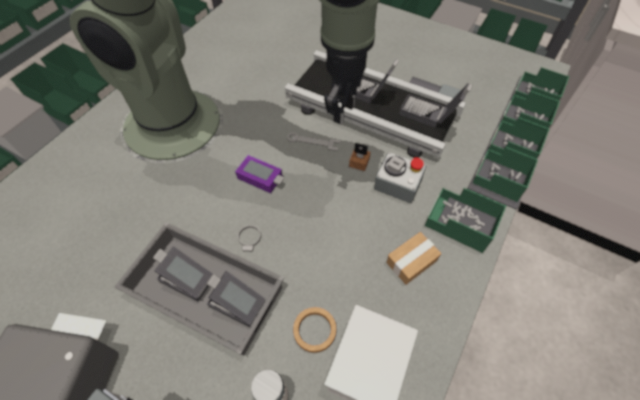

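View pics/key3.png

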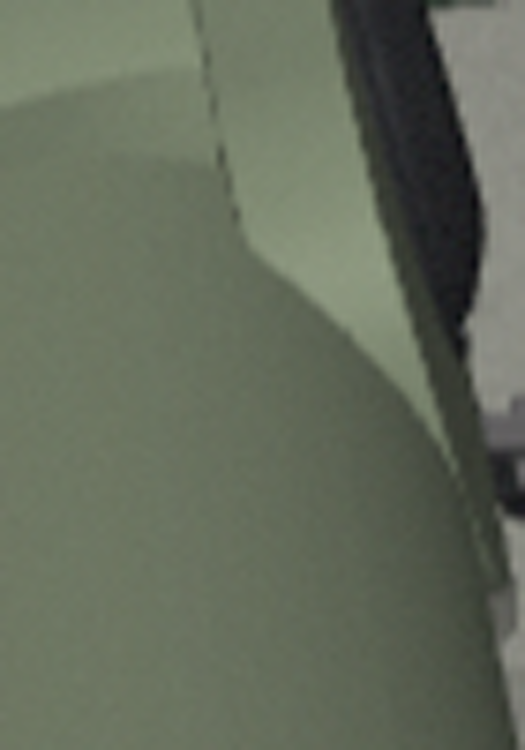

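View pics/key4.png

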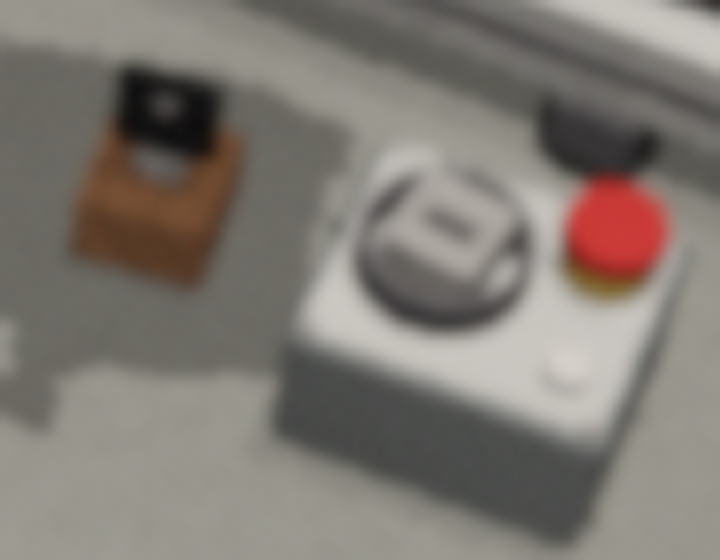

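Run:
```python
from h import *
f=grab("top");g=grab("scene")
T=cv2.imread("pics/top0.png");S=cv2.imread("pics/scene0.png")
tri=lambda a,b:(lambda X:(X[:3]/X[3]).ravel())(cv2.triangulatePoints(f["K"]@np.c_[f["R"],f["t"]],g["K"]@np.c_[g["R"],g["t"]],np.array(a,float).reshape(2,1),np.array(b,float).reshape(2,1)))
ft=cv2.imread("pics/full.png");fs=cv2.imread("pics/fulls.png")
a=cv2.resize(ft[205:335,380:475],None,fx=4.2,fy=4.2,interpolation=cv2.INTER_CUBIC);b=cv2.resize(fs[225:345,120:285],None,fx=2.35,fy=2.35,interpolation=cv2.INTER_CUBIC)
c=np.zeros((560,800,3),np.uint8);c[:a.shape[0],:a.shape[1]]=a;c[:b.shape[0],410:410+b.shape[1]]=b;cv2.imwrite("pics/tote.png",c)
# knob slot: dark px inside light knob
def slot(im,box,thr):
    x0,y0,x1,y1=box; gr=cv2.cvtColor(im,cv2.COLOR_BGR2GRAY)[y0:y1,x0:x1].astype(int); print(gr)
slot(T,(228,176,248,197),0); slot(S,(384,152,410,176),0)
```

```text
[[ 56  62  71  85 138 175 167 148 158 142 146 161 160 166 185 201 203 199
  203 201]
 [ 91  95 137 143 155 145 125  86  80  76  82  80  92 106 139 168 186 197
  203 203]
 [162 149 158 146 116  87  71  59  56  46  46  58  69  73  79 104 139 184
  202 203]
 [197 175 123 101 113 107 103  82  79 124 128 140 142  91  87  89  89 140
  187 202]
 [187 144  92 119 147 149 151 139 137 165 167 176 180 144 140 118  81  94
  147 202]
 [155 102  70 130 163 165 165 153 158 160 161 164 165 167 166 144  75 101
  105 175]
 [116  87  53 128 163 164 165 142 135 135 133 152 164 166 166 134  79 138
  104 123]
 [103  62  42 149 166 166 166 142  99  89  87 140 164 165 165 123  74 155
  110  92]
 [ 94  53  82 161 167 168 166 135  76  70  81 147 165 167 167 114  74 160
  143  99]
 [ 78  49 143 162 164 165 162 125  76 115 134 150 168 168 168 102  73 174
  186 106]
 [ 70  60 179 164 164 165 159 124  74 144 167 155 165 166 166 105  78 175
  199 110]
 [ 66  74 186 169 169 168 161 118  74 145 168 161 167 165 169 104  81 174
  187 107]
 [ 68  75 187 169 167 169 161 110  77 139 161 160 168 168 170  95  81 176
  163 
[... 2602 characters left out ...]
32 127 145
  164 164 141 131 158 183 184 167]
 [153 108  74  75  86  92  96  98  98 100 101 102 108 111 113 113 124 145
  155 145 125 132 166 188 191 180]
 [172 133  92  71  72  82  90  93  96  98  99 100 100  99  98 102 116 130
  128 114 112 143 176 192 195 189]
 [185 161 125  89  69  69  74  82  87  92  94  96  95  95  93  95 100 104
   96  95 121 161 186 196 196 194]
 [194 180 157 124  91  69  64  66  73  79  81  84  84  84  82  81  80  80
   88 113 149 178 193 198 197 197]
 [198 193 180 158 129  99  78  68  65  66  66  67  69  68  69  69  72  89
  116 148 175 191 197 198 199 198]
 [199 198 193 183 165 143 122 108  93  81  73  71  73  75  81  93 109 129
  155 177 191 197 198 199 199 199]]
```

View pics/tote.png

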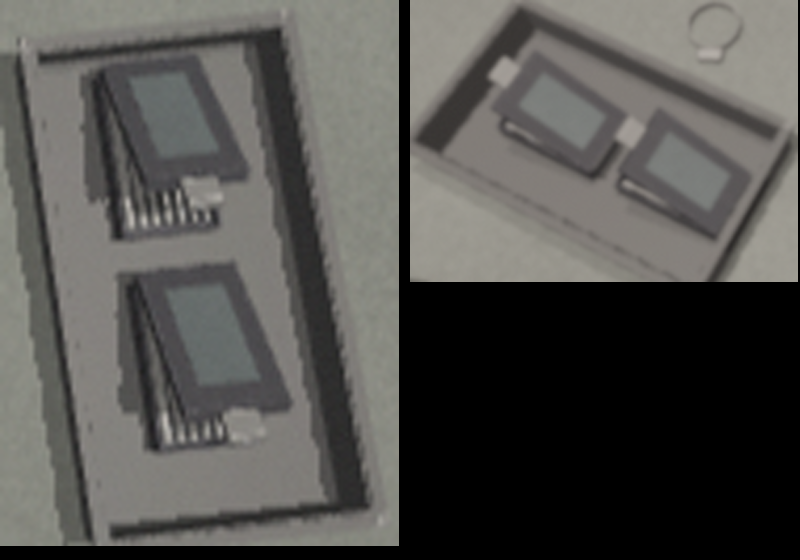

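Run:
```python
from h import *
f=grab("top");g=grab("scene")
tri=lambda a,b:(lambda X:(X[:3]/X[3]).ravel())(cv2.triangulatePoints(f["K"]@np.c_[f["R"],f["t"]],g["K"]@np.c_[g["R"],g["t"]],np.array(a,float).reshape(2,1),np.array(b,float).reshape(2,1)))
for n,a,b in(("tabA",(428.3,250.2),(214,280.7)),("tabB",(438.8,306.4),(159.6,255.6)),("slot",(237,185.2),(395.8,162.8))):
    X=tri(a,b); print(n,X.round(4), "reproj",proj(f,X).round(1),proj(g,X).round(1))
for z in(.0835,): print("slot top",ray(f,(237,185.2),z),ray(g,(395.8,162.8),z))
T=cv2.imread("pics/top0.png");S=cv2.imread("pics/scene0.png")
for n,im,F,box in(("top",T,f,(220,210,255,245)),("scene",S,g,(350,138,372,160))):
    x0,y0,x1,y1=box; v=im.max(2)[y0:y1,x0:x1]; m=(v<60).astype(np.uint8); k,l,st_,c=cv2.connectedComponentsWithStats(m); i=1+np.argmax(st_[1:,4]); print(n,st_[i],c[i]+[x0,y0])
    pts=np.argwhere(l==i)[:,::-1]+[x0,y0]; r=cv2.minAreaRect(pts.astype(np.float32)); print(r, ray(F,c[i]+[x0,y0],.05),ray(F,c[i]+[x0,y0],.058))
    for yw in(5,10,15):
      for z in(.06,):
        q=[.535+.0*0,.141]; print("pred bow centre",proj(F,[[q[0],q[1],.058]]).round(1)); break
      break
print("pred block/bow axis", [ (np.degrees(np.arctan2(*(lambda d:(d[0],d[1]))((lambda p:p[0]-p[1])(proj(f,[[.535-.018*np.cos(a),.141-.018*np.sin(a),.076],[.535+.018*np.cos(a),.141+.018*np.sin(a),.076]]))))).round(1),np.degrees(a).round()) for a in np.radians([0,5,10,15])])
cy=np.radians(4.3)
```

```text
tabA [ 0.4548 -0.342   0.1072] reproj [[427.7 249.7]] [[213.1 280.9]]
tabB [ 0.3215 -0.3544  0.1045] reproj [[437.9 305.8]] [[158.5 255.7]]
slot [0.641  0.1287 0.0841] reproj [[236.9 185.1]] [[395.7 162.8]]
slot top [[0.64080518 0.12859419 0.0835    ]] [[0.64112488 0.12952703 0.0835    ]]
top [10 10  7 14 63] [233.         226.82539683]
((233.0135040283203, 226.5811004638672), (13.645115852355957, 4.767570495605469), 80.53767395019531) [[0.53750858 0.14501604 0.05      ]] [[0.53620036 0.14339428 0.058     ]]
pred bow centre [[233.9 227.2]]
scene [ 5  6 12 11 88] [360.40909091 148.86363636]
((360.41180419921875, 148.8529510498047), (11.399173736572266, 8.246211051940918), 14.03624439239502) [[0.53445527 0.15112067 0.05      ]] [[0.53701695 0.14493482 0.058     ]]
pred bow centre [[359.  149.6]]
pred block/bow axis [(np.float64(-0.4), np.float64(0.0)), (np.float64(4.7), np.float64(5.0)), (np.float64(9.8), np.float64(10.0)), (np.float64(14.9), np.float64(15.0))]
```

Run:
```python
from h import *
s,R=st(); print(np.round(s["qpos"],3),s["tool_rot"])
go((.536,.143,.15,10,0),(.536,.143,.042,10,0))
T=cv2.imread("pics/top0.png"); im=cv2.resize(T[172:200,222:252],None,fx=18,fy=18,interpolation=cv2.INTER_LANCZOS4); cv2.imwrite("pics/slot.png",im)
```

```text
[-0.199  0.35  -0.05   1.842  0.021  0.95  -1.794] [-3.14132916e+00  3.77003586e-04  3.48139524e-02]
3 rows:
   [[0.54, -2.56, 3.16, 0, 0, -2.7], [0.66, -2.53, 3.16, 0, 0, -2.7], [0.78, -2.5, 3.16, 0, 0, -2.7]]
2 rows:
   [[0, 0, 5.4, 0, 0, 0], [0, 0, 5.4, 0, 0, 0]]
```

View pics/slot.png

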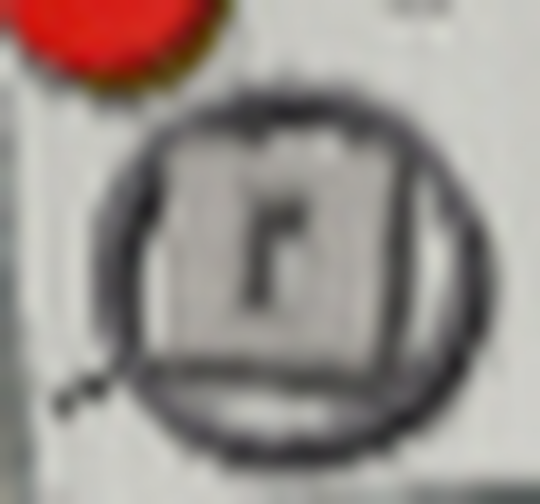

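Emit:
{"api": "servo_tool", "payload": {
  "rows": [
    [[0,0,0,0,0,-10.4],[0,0,0,0,0,-10.4],[0,0,0,0,0,-10.4],[0,0,0,0,0,-10.4],[0,0,0,0,0,-10.4]]
  ]
}}

```text
clock: 48.58
position: [0.5226, 0.0655, 0.2448]
tool_rot: [-3.141, -0.0, 0.948]
force: [-0.1, -0.1, -0.5]
grip_width: 0.0426
```

Emit:
{"api": "servo_tool", "payload": {
  "rows": [
    [[0,0,0,0,0,-10.4],[0,0,0,0,0,-10.4],[0,0,0,0,0,-10.4],[0,0,0,0,0,-10.4],[0,0,0,0,0,-10.4]]
  ]
}}

```text
clock: 49.2
position: [0.5225, 0.0655, 0.2448]
tool_rot: [-3.141, -0.0, 1.856]
force: [0.2, 0.1, 0.3]
grip_width: 0.043
```

Emit:
{"api": "servo_tool", "payload": {
  "rows": [
    [[0,0,0,0,0,-10.4],[0,0,0,0,0,-10.4],[0,0,0,0,0,-10.4],[0,0,0,0,0,-10.4],[0,0,0,0,0,-10.4]]
  ]
}}

```text
clock: 49.82
position: [0.5226, 0.0654, 0.2448]
tool_rot: [3.141, -0.0, 2.763]
force: [-0.2, -0.3, 0.2]
grip_width: 0.0425
```

Emit:
{"api": "servo_tool", "payload": {
  "rows": [
    [[0,0,0,0,0,-10.4],[0,0,0,0,0,-10.4],[0,0,0,0,0,-10.4],[0,0,0,0,0,0]]
  ]
}}

```text
clock: 50.32
position: [0.5226, 0.0652, 0.2447]
tool_rot: [3.141, -0.0, -2.983]
force: [-0.1, -0.5, -0.3]
grip_width: 0.0428
```

Run:
```python
from h import *
s,R=st(); print(np.round(s["qpos"],3),s["tool_rot"])
go((.536,.143,.15,190,0),(.536,.143,.042,190,0))
```

```text
[ 0.327  0.433 -0.75   1.815  0.34   1.027  1.173] [ 3.14095730e+00 -2.71519361e-04 -2.98295065e+00]
3 rows:
   [[-0.85, 2.49, 3.16, 0, 0, -0.3], [-0.87, 2.49, 3.16, 0, 0, -0.3], [-0.88, 2.48, 3.16, 0, 0, -0.3]]
2 rows:
   [[0, 0, 5.4, 0, 0, 0], [0, 0, 5.4, 0, 0, 0]]
```

Emit:
{"api": "servo_tool", "payload": {
  "rows": [
    [[-0.85,2.5,3.2,0,0,-0.3],[-0.85,2.5,3.2,0,0,-0.3],[-0.9,2.5,3.1,0,0,-0.3],[0,0,3.0,0,0,0],[0,0,0,0,0,0]]
  ],
  "grip": -0.3
}}

```text
clock: 50.95
position: [0.5349, 0.1431, 0.1184]
tool_rot: [-3.141, -0.003, -2.97]
force: [0.1, -0.9, -0.2]
grip_width: 0.0299
```

```bash
python3 look.py k5 210,150,270,250 330,110,430,210
python3 - <<'E'
from h import *
go((.536,.143,.042,190,0))
E
```

```text
top [ 369.  -362.7  102.    63.1   13.9  800.5] [431. 286.]
top [ 504.7 -352.    94.4   60.7   17.1  647.5] [422. 233.]
[0.5363 0.143  0.1207] [ 3.142  0.    -2.969] [0.5 0.2 0.8] 0.0297 51.05
2 rows:
   [[0.02, 0, 3.94, 0, 0, -0.1], [0.01, 0, 3.94, 0, 0, -0.1]]
```

View pics/k5.png

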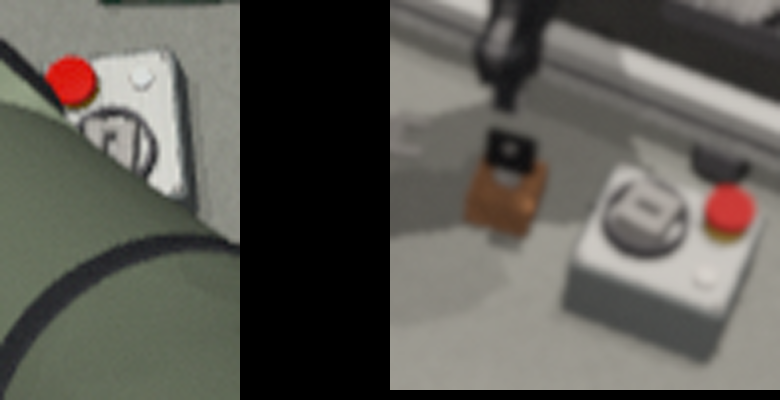

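Emit:
{"api": "servo_tool", "payload": {
  "rows": [
    [[0,0,3.5,0,0,0],[0,0,2.5,0,0,0],[0,0,1.3,0,0,0],[0,0,0.5,0,0,0],[0,0,0,0,0,0]]
  ]
}}

```text
clock: 51.68
position: [0.5364, 0.1429, 0.0426]
tool_rot: [3.142, 0.001, -2.968]
force: [-0.3, -0.8, 0.9]
grip_width: 0.0295
```

Emit:
{"api": "servo_tool", "payload": {
  "rows": [
    [[0,0,0,0,0,0],[0,0,0,0,0,0],[0,0,0,0,0,0],[0,0,0,0,0,0]]
  ],
  "grip": -1,
  "squeeze": 40
}}

```text
clock: 52.18
position: [0.5365, 0.1429, 0.0426]
tool_rot: [3.142, 0.001, -2.967]
force: [-0.1, -0.7, 7.0]
grip_width: 0.0093
```

```bash
python3 look.py k6 210,150,270,250 330,110,430,210
```

```text
top [ 369.4 -362.7  101.5   64.7   12.7  797.5] [431. 287.]
top [ 504.7 -352.1   93.6   61.5   16.3  647.5] [422. 233.]
[0.5365 0.1429 0.0426] [-3.142e+00  1.000e-03 -2.967e+00] [-0.4 -0.2  7.2] 0.0092 52.275
```

View pics/k6.png

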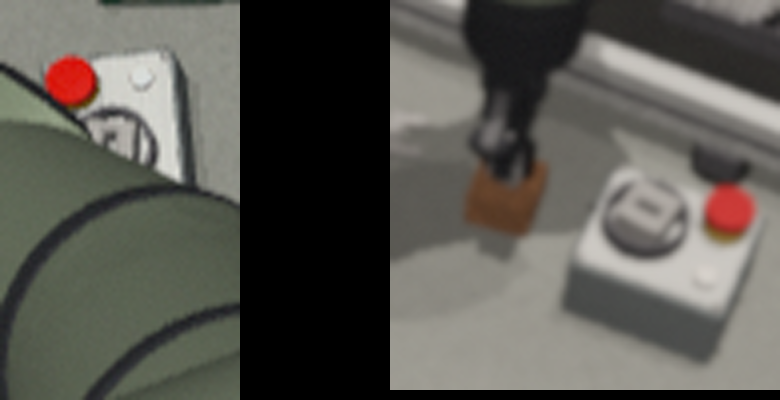

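Emit:
{"api": "servo_tool", "payload": {
  "rows": [
    [[0,0,-1.5,0,0,0],[0,0,-2.5,0,0,0],[0,0,-4.0,0,0,0],[0,0,-4.0,0,0,0],[0,0,0,0,0,0]]
  ]
}}

```text
clock: 52.9
position: [0.5373, 0.1432, 0.1654]
tool_rot: [3.141, 0.005, -2.968]
force: [1.6, -0.2, -0.4]
grip_width: 0.0093
```

```bash
python3 look.py k7 210,150,270,250 330,110,430,210
python3 - <<'E'
from h import *
go((.6407,.1293,.16,175,0),(.6407,.1293,.124,175,0))
E
```

```text
top [ 370.5 -362.9   99.2   62.4   13.9  780. ] [430. 286.]
top [ 504.7 -352.    94.4   60.7   17.1  649.5] [422. 233.]
[0.5361 0.1425 0.1624] [-3.141e+00  1.000e-03 -2.968e+00] [-0.5 -0.1 -0. ] 0.0095 53.0
2 rows:
   [[-5.04, -1.56, 0.13, 0, 0, 7.5], [-5.2, -0.89, 0.12, 0, 0, 7.5]]
1 rows:
   [[0, 0, 3.6, 0, 0, 0]]
```

View pics/k7.png

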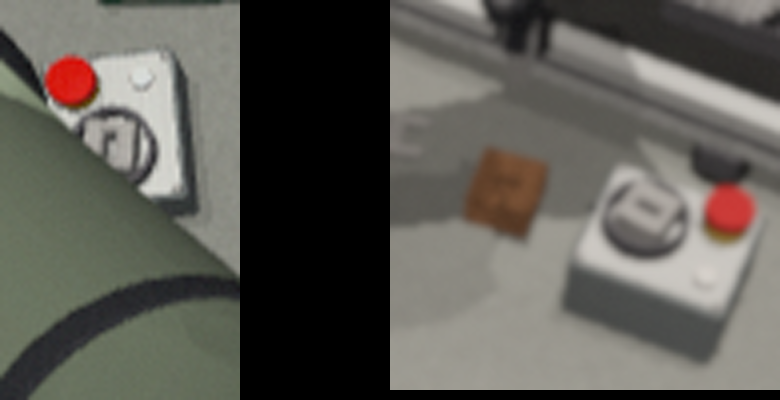

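Emit:
{"api": "servo_tool", "payload": {
  "rows": [
    [[-3.4,-1.1,0,0,0,5],[-3.5,-0.8,0,0,0,5],[-3.45,-0.6,0,0,0,5],[0,0,1.5,0,0,0],[0,0,0,0,0,0]]
  ]
}}

```text
clock: 53.62
position: [0.6399, 0.1269, 0.1448]
tool_rot: [-3.141, -0.004, 3.056]
force: [-0.9, -0.1, 0.0]
grip_width: 0.0097
```

```bash
python3 look.py k8 210,150,270,250 370,110,430,170
python3 - <<'E'
from h import *
go((.6407,.1293,.124,175,0))
f=grab("scene"); crop(f,370,110,425,185,8,"k9.png")
E
```

```text
top [ 369.4 -362.7  101.5   64.7   12.7  801.5] [431. 286.]
top [ 505.  -351.6   94.7   61.9   16.5  652. ] [422. 233.]
[0.6406 0.1272 0.1466] [-3.141e+00 -1.000e-03  3.055e+00] [ 0.6  0.5 -0.1] 0.0093 53.725
1 rows:
   [[0, 0.21, 2.26, 0, -0.1, 0.1]]
```

View pics/k9.png

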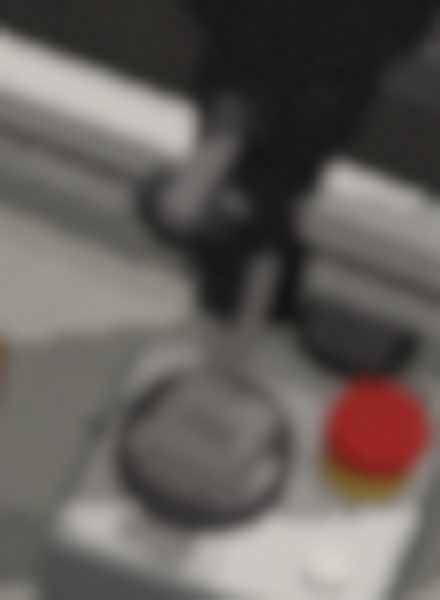

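Emit:
{"api": "servo_tool", "payload": {
  "rows": [
    [[0,0.2,1.0,0,0,0],[0,0,1.0,0,0,0],[0,0,0,0,0,0]]
  ]
}}

```text
clock: 54.15
position: [0.6411, 0.1287, 0.1258]
tool_rot: [-3.141, -0.001, 3.054]
force: [0.1, -0.2, -0.6]
grip_width: 0.0092
```

Run:
```python
from h import *
go((.6407,.1293,.124,175,0))
f=grab("scene"); crop(f,370,120,425,185,9,"k10.png")
print(st()[0]["position"], ((proj(f,[[.6407,.1293,.0835]])[0]-[370,120])*9))
```

```text
1 rows:
   [[0.05, 0.05, 0.18, 0, -0.1, 0]]
[0.64139296 0.12884898 0.12642323] [230.43859739 385.15283334]
```

View pics/k10.png

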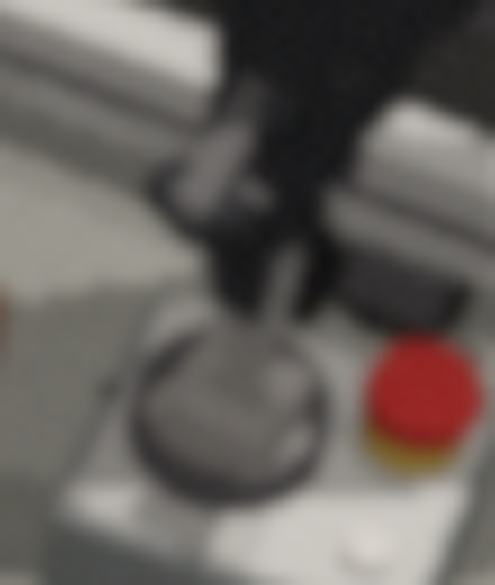

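Emit:
{"api": "servo_tool", "payload": {
  "rows": [
    [[0,0,0.5,0,0,0],[0,0,0.5,0,0,0],[0,0,0,0,0,0]]
  ]
}}

```text
clock: 54.58
position: [0.6415, 0.1288, 0.1164]
tool_rot: [-3.141, -0.001, 3.054]
force: [0.2, 0.2, -0.5]
grip_width: 0.0093
```

Tip is 2 mm below the mouth without force: it is in. Continue gently.

Emit:
{"api": "servo_tool", "payload": {
  "rows": [
    [[0,0,0.3,0,0,0],[0,0,0.3,0,0,0],[0,0,0,0,0,0]]
  ]
}}

```text
clock: 54.95
position: [0.6415, 0.1288, 0.1106]
tool_rot: [-3.141, -0.0, 3.054]
force: [-1.1, -0.5, -1.7]
grip_width: 0.0092
```

Emit:
{"api": "servo_tool", "payload": {
  "rows": [
    [[0,0,0.3,0,0,0],[0,0,0.3,0,0,0],[0,0,0.2,0,0,0],[0,0,0,0,0,0]]
  ]
}}

```text
clock: 55.45
position: [0.6416, 0.1289, 0.1026]
tool_rot: [-3.142, -0.0, 3.054]
force: [-2.3, 0.2, -1.4]
grip_width: 0.0097
```

Emit:
{"api": "servo_tool", "payload": {
  "rows": [
    [[0,0,0.2,0,0,0],[0,0,0.2,0,0,0],[0,0,0.2,0,0,0],[0,0,0,0,0,0]]
  ]
}}

```text
clock: 55.95
position: [0.6416, 0.1289, 0.0966]
tool_rot: [-3.142, -0.0, 3.054]
force: [-2.2, 0.1, -2.5]
grip_width: 0.0094
```

Emit:
{"api": "servo_tool", "payload": {
  "rows": [
    [[0,0,0.1,0,0,0],[0,0,0.1,0,0,0],[0,0,0,0,0,0]]
  ]
}}

```text
clock: 56.32
position: [0.6416, 0.129, 0.0948]
tool_rot: [3.142, -0.0, 3.054]
force: [-3.7, 1.4, 0.5]
grip_width: 0.0095
```

Emit:
{"api": "servo_tool", "payload": {
  "rows": [
    [[0,0,0.1,0,0,0],[0,0,0.1,0,0,0],[0,0,0,0,0,0]]
  ]
}}

```text
clock: 56.7
position: [0.6419, 0.1291, 0.0943]
tool_rot: [3.142, 0.001, 3.054]
force: [-10.5, -2.0, 21.5]
grip_width: 0.0095
```

Emit:
{"api": "servo_tool", "payload": {
  "rows": [
    [[0.05,0,-0.15,0,0,0],[0,0,0,0,0,8],[0,0,0,0,0,8],[0,0,0,0,0,8],[0,0,0,0,0,0]]
  ]
}}

```text
clock: 57.32
position: [0.6415, 0.1298, 0.0947]
tool_rot: [3.14, 0.001, 2.637]
force: [-1.6, 4.4, 2.9]
grip_width: 0.0093
```

```bash
python3 -c "
from h import *
s,R=st();print(s['position'],s['tool_rot'],s['force'],s['moment'],np.round(s['qpos'],2))"
```

```text
[0.64150025 0.1298248  0.09470956] [3.14041801e+00 5.81303263e-04 2.63656311e+00] [-1.64162354  4.35467271  2.86019495] [ 1.09093804  0.28302806 -0.00482865] [ 0.    0.76 -0.46  1.6   0.41  0.87  0.45]
```

Emit:
{"api": "servo_tool", "payload": {
  "rows": [
    [[0,0,0,0,0,8],[0,0,0,0,0,8],[0,0,0,0,0,8],[0,0,0,0,0,0]]
  ]
}}

```text
clock: 57.82
position: [0.6415, 0.1296, 0.0947]
tool_rot: [3.141, 0.0, 2.22]
force: [-1.7, 4.4, 4.4]
grip_width: 0.0095
```

```bash
python3 -c "
from h import *
s,R=st();print(s['position'],s['tool_rot'],s['force'],s['moment'],np.round(s['qpos'],2))"
```

```text
[0.64145974 0.12957686 0.09470069] [3.14068388e+00 1.57104713e-04 2.22045483e+00] [-1.66245597  4.41374114  4.35601919] [1.05670832 0.34190798 0.047295  ] [-0.06  0.74 -0.36  1.61  0.32  0.85  0.1 ]
```

Emit:
{"api": "servo_tool", "payload": {
  "rows": [
    [[0,0,0,0,0,6],[0,0,0,0,0,6],[0,0,0,0,0,6],[0,0,0,0,0,0]]
  ]
}}

```text
clock: 58.32
position: [0.6413, 0.1293, 0.0946]
tool_rot: [3.141, -0.0, 1.907]
force: [-2.7, 3.9, 5.9]
grip_width: 0.0094
```

```bash
python3 -c "
from h import *
s,R=st();print(s['position'],s['tool_rot'],s['force'],s['moment'],np.round(s['qpos'],2))"; python3 look.py k11 210,150,270,250 370,120,430,180
```

```text
[0.64133381 0.12933684 0.09463527] [ 3.14112534e+00 -1.51750298e-04  1.90700870e+00] [-2.72206193  3.90119914  5.94534735] [0.93078571 0.54646034 0.07694643] [-0.11  0.74 -0.28  1.61  0.25  0.83 -0.16]
top [ 367.3 -362.5   81.9   52.2    9.2  537. ] [430. 287.]
top [ 504.3 -349.5   94.    53.    26.   462.5] [422. 233.]
[0.6414 0.1293 0.0947] [ 3.141 -0.     1.909] [-2.4  5.1  6.1] 0.0095 58.425
```

View pics/k11.png

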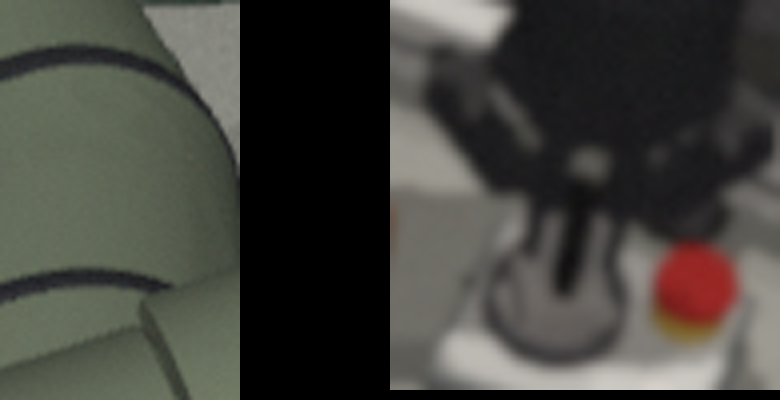

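Emit:
{"api": "servo_tool", "payload": {
  "rows": [
    [[0,0,0,0,0,5],[0,0,0,0,0,5],[0,0,0,0,0,0]]
  ]
}}

```text
clock: 58.8
position: [0.6412, 0.1293, 0.0946]
tool_rot: [3.141, -0.0, 1.733]
force: [-3.3, 3.8, 6.8]
grip_width: 0.0088
```

```bash
python3 -c "
from h import *
s,R=st();print(s['position'],s['tool_rot'],s['force'],s['moment'],np.round(s['qpos'],2))"
```

```text
[0.64124953 0.12925054 0.09462827] [ 3.14143275e+00 -2.27825768e-04  1.73266865e+00] [-3.26773714  3.81799686  6.75156159] [0.87618905 0.65129888 0.03002841] [-0.14  0.73 -0.24  1.61  0.21  0.82 -0.3 ]
```

Emit:
{"api": "servo_tool", "payload": {
  "rows": [
    [[0,0,0,0,0,4],[0,0,0,0,0,0]]
  ]
}}

```text
clock: 59.05
position: [0.6413, 0.1293, 0.0947]
tool_rot: [3.141, -0.0, 1.663]
force: [-3.0, 3.7, 6.8]
grip_width: 0.0095
```

```bash
python3 -c "
from h import *
s,R=st();print(s['position'],s['tool_rot'],s['force'],s['moment'],np.round(s['qpos'],2))"
```

```text
[0.64127897 0.12930371 0.09466351] [ 3.14135450e+00 -3.05376889e-04  1.66344758e+00] [-3.0308564   3.70280746  6.80485655] [0.90072653 0.63099001 0.14931081] [-0.15  0.73 -0.22  1.61  0.2   0.82 -0.36]
```

Emit:
{"api": "servo_tool", "payload": {
  "rows": [
    [[0,0,0,0,0,4],[0,0,0,0,0,0]]
  ]
}}

```text
clock: 59.3
position: [0.6414, 0.129, 0.0946]
tool_rot: [3.141, -0.0, 1.594]
force: [-1.7, 2.6, 6.4]
grip_width: 0.0093
```

```bash
python3 -c "
from h import *
s,R=st();print(s['position'],s['tool_rot'],s['force'],s['moment'],np.round(s['qpos'],2))"
```

```text
[0.64139674 0.12903891 0.09464194] [ 3.14120626e+00 -2.45936034e-06  1.59358077e+00] [-1.68422555  2.61148938  6.39369175] [0.64108914 0.43677329 0.28177629] [-0.16  0.73 -0.2   1.61  0.18  0.82 -0.41]
```

Emit:
{"api": "servo_tool", "payload": {
  "rows": [
    [[0,0,0,0,0,4],[0,0,0,0,0,0]]
  ]
}}

```text
clock: 59.55
position: [0.6414, 0.129, 0.0946]
tool_rot: [3.141, 0.0, 1.524]
force: [-0.5, 2.5, 5.7]
grip_width: 0.0095
```

```bash
python3 -c "
from h import *
s,R=st();print(s['position'],s['tool_rot'],s['force'],s['moment'],np.round(s['qpos'],2))"
```

```text
[0.64142083 0.12901795 0.09463311] [3.14113718e+00 6.86349125e-05 1.52414111e+00] [-0.46307464  2.47184287  5.68081312] [0.50091492 0.35255112 0.5999807 ] [-0.17  0.73 -0.18  1.61  0.17  0.81 -0.47]
```

Emit:
{"api": "servo_tool", "payload": {
  "rows": [
    [[0,0,0,0,0,3],[0,0,0,0,0,3],[0,0,0,0,0,0]]
  ]
}}

```text
clock: 59.92
position: [0.6415, 0.129, 0.0947]
tool_rot: [3.141, 0.0, 1.42]
force: [-1.5, 1.8, 6.9]
grip_width: 0.0096
```

```bash
python3 -c "
from h import *
s,R=st();print(s['position'],s['tool_rot'],s['force'],s['moment'],np.round(s['qpos'],2))"
```

```text
[0.64147679 0.12898403 0.09468371] [3.14096178e+00 1.98497535e-04 1.42034854e+00] [-1.50846079  1.84616802  6.87934211] [0.46160342 0.33363386 1.06998537] [-0.19  0.73 -0.15  1.62  0.14  0.81 -0.55]
```

Emit:
{"api": "servo_tool", "payload": {
  "rows": [
    [[0,0,0,0,0,-4],[0,0,0.05,0,0,0],[0,0,0,0,0,0]]
  ]
}}

```text
clock: 60.3
position: [0.6415, 0.129, 0.0946]
tool_rot: [3.141, -0.0, 1.49]
force: [-4.3, 2.4, 13.0]
grip_width: 0.0093
```

Emit:
{"api": "servo_tool", "payload": {
  "rows": [
    [[0,0,0,0,0,0],[0,0,0,0,0,0],[0,0,0,0,0,0]]
  ],
  "grip": -0.4
}}

```text
clock: 60.68
position: [0.6412, 0.1286, 0.0937]
tool_rot: [-3.141, 0.0, 1.484]
force: [-0.5, 0.5, 0.3]
grip_width: 0.0257
```

Emit:
{"api": "servo_tool", "payload": {
  "rows": [
    [[0,0,-1.5,0,0,0],[0,0,-3.0,0,0,0],[0,0,-4.0,0,0,0],[0,0,-5.0,0,0,0],[0,0,0,0,0,0]]
  ]
}}

```text
clock: 61.3
position: [0.6429, 0.1294, 0.2339]
tool_rot: [3.135, -0.002, 1.484]
force: [-0.2, -0.4, -1.1]
grip_width: 0.0256
```

```bash
python3 look.py k12 210,150,270,250 350,110,430,190; python3 -c "
from h import *
go((.5,-.15,.27,82,0))"
```

```text
[0.6412 0.1289 0.2298] [ 3.14  -0.     1.484] [-0.1  0.  -0.6] 0.0255 61.4
6 rows:
   [[-4.84, -1.94, -0.67, 0, 0, 0.5], [-4.85, -1.9, -0.67, 0, 0, 0.5], [-4.87, -1.86, -0.67, 0, 0, 0.5], [-4.89, -1.81, -0.67, 0, 0, 0.5], [-4.9, -1.77, -0.67, 0, 0, 0.5]]
   [[-4.92, -1.73, -0.67, 0, 0, 0.5]]
```

View pics/k12.png

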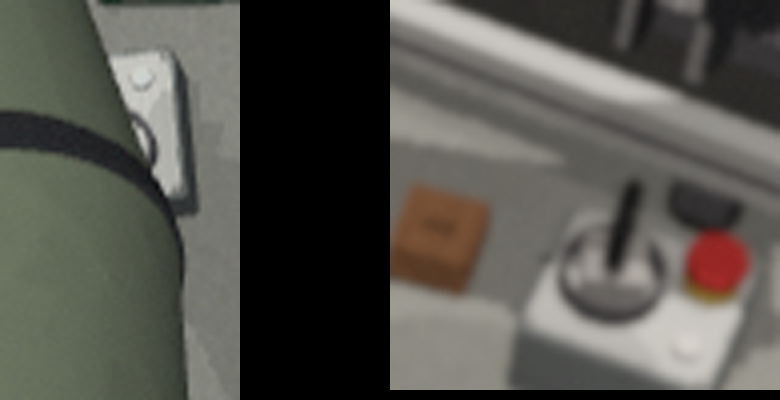

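Released; the key stands in the switch, turned (scene crop about (622,225)). Move the arm away and check everything.

Emit:
{"api": "servo_tool", "payload": {
  "rows": [
    [[-4.8,-1.9,-0.7,0,0,0],[-4.8,-1.9,-0.7,0,0,0],[-4.8,-1.9,-0.7,0,0,0],[-4.8,-1.9,-0.7,0,0,0],[-4.8,-1.9,-0.7,0,0,0]]
  ]
}}

```text
clock: 62.02
position: [0.5241, -0.1032, 0.2633]
tool_rot: [-3.14, 0.0, 1.484]
force: [0.9, 0.1, 1.1]
grip_width: 0.0256
```

Emit:
{"api": "servo_tool", "payload": {
  "rows": [
    [[-5.5,0,0,0,0,0],[-5.5,0,0,0,0,0],[0,0,0,0,0,0]]
  ]
}}

```text
clock: 62.4
position: [0.5143, -0.2157, 0.2629]
tool_rot: [-3.14, 0.001, 1.478]
force: [1.5, 1.2, 0.5]
grip_width: 0.0259
```

```bash
python3 -c "
from h import *
f=grab('top');g=grab('scene');cv2.imwrite('pics/e1.png',f['bgr']);cv2.imwrite('pics/e2.png',g['bgr'])
a=cv2.resize(f['bgr'][160:205,212:265],None,fx=7.4,fy=7.4,interpolation=cv2.INTER_CUBIC);b=cv2.resize(g['bgr'][135:195,375:430],None,fx=7,fy=7,interpolation=cv2.INTER_CUBIC)
c=np.zeros((430,790,3),np.uint8);c[:a.shape[0],:a.shape[1]]=a;c[:b.shape[0],400:400+b.shape[1]]=b[:, :390];cv2.imwrite('pics/e3.png',c)
"
```

```text
(no output)
```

View pics/e1.png

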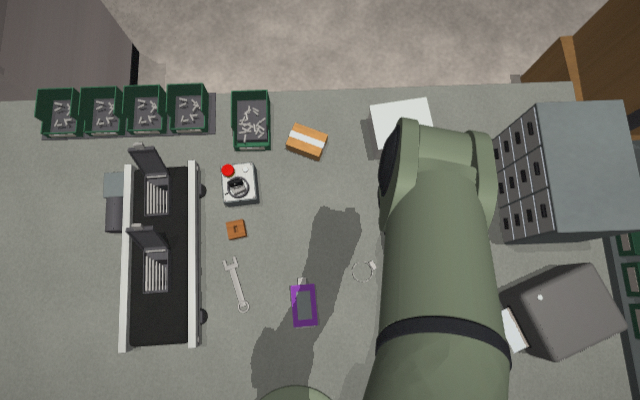

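View pics/e2.png

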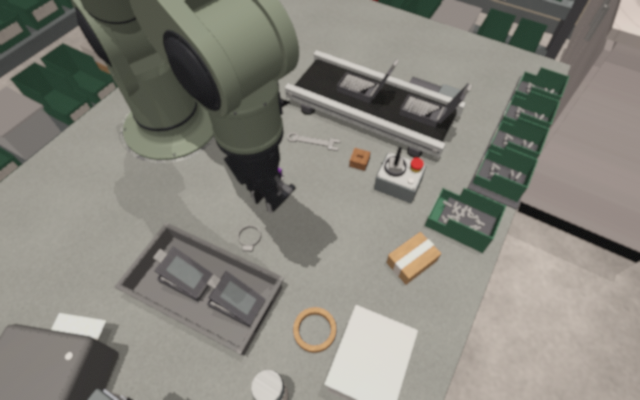

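View pics/e3.png

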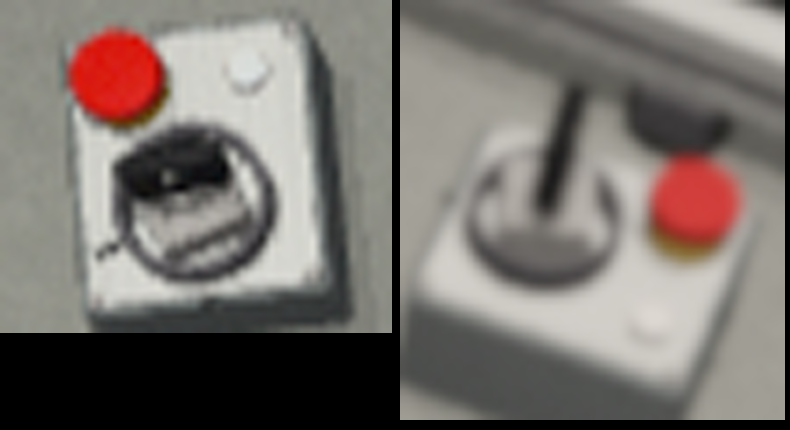

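Run:
```python
from h import *
o=[]
for n in("top0","e1"):
    T=cv2.imread(f"pics/{n}.png"); o.append(cv2.resize(T[172:200,224:251],None,fx=14,fy=14,interpolation=cv2.INTER_CUBIC))
cv2.imwrite("pics/cmp.png",np.hstack(o))
o=[]
for n in("scene0","e2"):
    T=cv2.imread(f"pics/{n}.png"); o.append(cv2.resize(T[140:180,378:416],None,fx=10,fy=10,interpolation=cv2.INTER_CUBIC))
cv2.imwrite("pics/cmp2.png",np.hstack(o))
```

```text
(no output)
```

View pics/cmp.png

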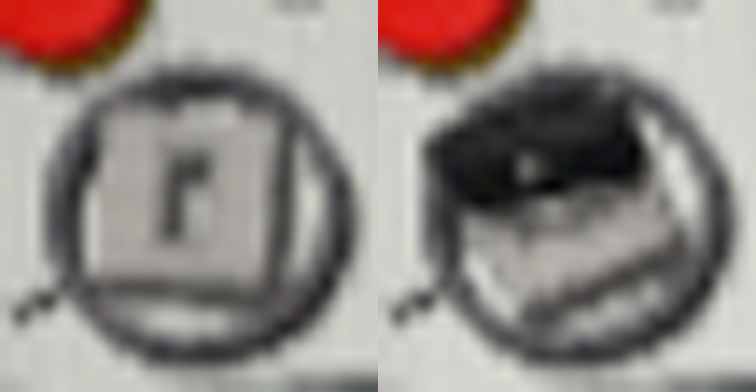

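View pics/cmp2.png

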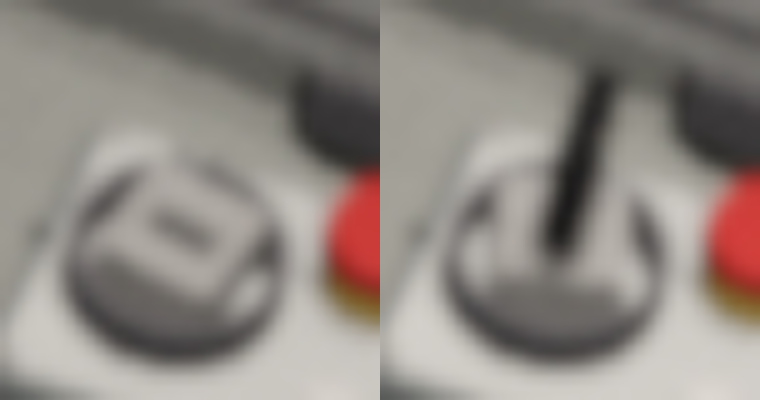

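Run:
```python
from h import *
f=grab("top");g=grab("scene")
def ang(F,pts,off,s,z):
    P=ray(F,[(p[0]/s-.5+off[0],p[1]/s-.5+off[1]) for p in pts],z); d=P[1]-P[0]; return np.degrees(np.arctan2(d[1],d[0])).round(1), (np.linalg.norm(d)*1000).round(1)
z=.0835
t=(224,172)
print("top init",[ang(f,p,t,14,z) for p in([(85,283),(265,293)],[(105,110),(88,275)],[(290,120),(270,285)],[(170,160),(160,240)])])
print("top fin",[ang(f,p,t,14,z) for p in([(142,305),(297,235)],[(92,225),(142,305)],[(262,150),(300,235)])], "bow",[ang(f,p,t,14,.076+.0525) for p in([(52,150),(262,100)],)],[ang(f,p,t,14,.1) for p in([(92,210),(262,180)],)])
s=(378,140)
print("scene init",[ang(g,p,s,10,z) for p in([(95,245),(210,300)],[(145,170),(100,240)],[(265,230),(215,300)],[(155,210),(215,240)])])
print("scene fin",[ang(g,p,s,10,z) for p in([(110,280),(240,290)],[(115,180),(110,280)],[(250,190),(245,285)])])
```

```text
top init [(np.float64(-95.3), np.float64(33.4)), (np.float64(174.8), np.float64(31.6)), (np.float64(173.4), np.float64(31.6)), (np.float64(173.4), np.float64(15.3))]
top fin [(np.float64(-66.7), np.float64(31.1)), (np.float64(-149.0), np.float64(18.2)), (np.float64(-156.9), np.float64(18.0))] bow [(np.float64(-78.1), np.float64(38.0))] [(np.float64(-81.7), np.float64(31.2))]
scene init [(np.float64(-2.3), np.float64(31.6)), (np.float64(-90.7), np.float64(25.5)), (np.float64(-93.9), np.float64(25.9)), (np.float64(-3.8), np.float64(16.8))]
scene fin [(np.float64(24.5), np.float64(31.7)), (np.float64(-67.0), np.float64(31.3)), (np.float64(-68.2), np.float64(29.8))]
```

The knob reads about 61° turned, short of the 72° of the stop, so it either sprang back or was not fully turned. I regrip the key and turn it more gently.

Run:
```python
from h import *
s,R=st(); print(s["position"],s["tool_rot"])
go((.6412,.129,.20,101,0),(.6412,.129,.0985,101,0))
```

```text
[ 0.51596728 -0.21033988  0.26342577] [-3.14069306e+00 -6.10405348e-04  1.48469200e+00]
7 rows:
   [[4.98, 1.37, 0.91, 0, 0, -2.3], [4.92, 1.56, 0.91, 0, 0, -2.3], [4.86, 1.76, 0.91, 0, 0, -2.3], [4.79, 1.95, 0.91, 0, 0, -2.3], [4.7, 2.14, 0.91, 0, 0, -2.3]]
   [[4.62, 2.32, 0.91, 0, 0, -2.3], [4.52, 2.5, 0.91, 0, 0, -2.3]]
2 rows:
   [[0, 0, 5.08, 0, 0, 0], [0, 0, 5.08, 0, 0, 0]]
```

Emit:
{"api": "servo_tool", "payload": {
  "rows": [
    [[5.0,1.4,0.9,0,0,-2.3],[4.9,1.6,0.9,0,0,-2.3],[4.9,1.8,0.9,0,0,-2.3],[4.8,2.0,0.9,0,0,-2.3],[4.7,2.1,0.9,0,0,-2.3]]
  ]
}}

```text
clock: 63.22
position: [0.607, 0.0342, 0.2186]
tool_rot: [-3.142, -0.0, 1.687]
force: [1.0, 0.0, -0.1]
grip_width: 0.0256
```

Emit:
{"api": "servo_tool", "payload": {
  "rows": [
    [[4.6,2.3,0.9,0,0,-2.3],[4.5,2.5,0.9,0,0,-2.3],[0,0,3.0,0,0,0],[0,0,0,0,0,0]]
  ]
}}

```text
clock: 63.72
position: [0.6407, 0.1289, 0.1688]
tool_rot: [-3.137, 0.0, 1.767]
force: [-0.0, 0.3, -0.2]
grip_width: 0.0256
```

```bash
python3 look.py k13 210,150,270,250 350,110,430,190
python3 - <<'E'
from h import *
go((.6412,.129,.097,101,0))
E
```

```text
top [ 372.  -362.5   94.7   60.8   13.9  661.5] [431. 285.]
top [ 506.5 -351.3   92.    59.8   17.9  520. ] [423. 232.]
[0.6423 0.1279 0.1716] [-3.142  0.     1.764] [ 0.5 -0.8 -0. ] 0.0258 63.825
2 rows:
   [[0.06, -0.04, 3.73, 0, 0, 0], [0.06, -0.04, 3.73, 0, 0, 0]]
```

View pics/k13.png

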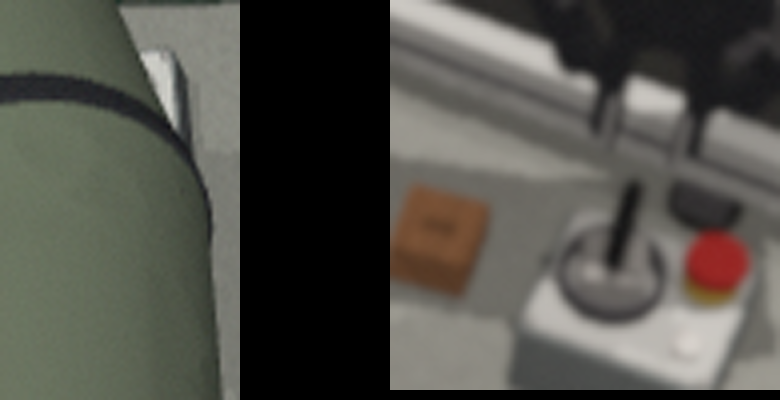

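Emit:
{"api": "servo_tool", "payload": {
  "rows": [
    [[0.1,-0.1,3.0,0,0,0],[0,0,2.5,0,0,0],[0,0,1.5,0,0,0],[0,0,0.4,0,0,0],[0,0,0,0,0,0]]
  ]
}}

```text
clock: 64.45
position: [0.6416, 0.1286, 0.0977]
tool_rot: [3.141, -0.0, 1.764]
force: [0.2, 0.3, -0.2]
grip_width: 0.0257
```

Emit:
{"api": "servo_tool", "payload": {
  "rows": [
    [[0,0,0,0,0,0],[0,0,0,0,0,0],[0,0,0,0,0,0],[0,0,0,0,0,0]]
  ],
  "grip": -1,
  "squeeze": 100
}}

```text
clock: 64.95
position: [0.6416, 0.1287, 0.098]
tool_rot: [3.14, 0.0, 1.764]
force: [-1.6, -0.8, 5.8]
grip_width: 0.0085
```

```bash
python3 -c "
from h import *
s,R=st();print(s['position'],s['tool_rot'],s['force'],s['moment'],s['grip_width'])"
```

```text
[0.64157775 0.12872334 0.09795572] [3.14039545e+00 9.63399712e-06 1.76420770e+00] [-1.62996223 -0.79652192  5.79747924] [-1.38431790e-01  3.77318342e-01  2.85985426e-04] 0.008495936623084196
```

Emit:
{"api": "servo_tool", "payload": {
  "rows": [
    [[0,0,0,0,0,4],[0,0,0,0,0,4],[0,0,0,0,0,0]]
  ]
}}

```text
clock: 65.32
position: [0.6412, 0.1289, 0.0979]
tool_rot: [3.141, -0.0, 1.624]
force: [-4.3, -0.1, 7.5]
grip_width: 0.0083
```

```bash
python3 -c "
from h import *
s,R=st();print(s['position'],s['tool_rot'],s['force'],s['moment'],s['grip_width'])"
```

```text
[0.64124732 0.12891739 0.09794671] [ 3.14100573e+00 -7.41311531e-05  1.62395243e+00] [-4.30941113 -0.11782788  7.45238936] [0.00724743 0.89064183 0.26364576] 0.008254504496366657
```

Emit:
{"api": "servo_tool", "payload": {
  "rows": [
    [[0,0,0,0,0,4],[0,0,0,0,0,4],[0,0,0,0,0,0]]
  ]
}}

```text
clock: 65.7
position: [0.6409, 0.1296, 0.0979]
tool_rot: [-3.142, -0.001, 1.485]
force: [-5.8, 2.2, 8.8]
grip_width: 0.0087
```

```bash
python3 -c "
from h import *
s,R=st();print(s['position'],s['tool_rot'],s['force'],s['moment'],s['grip_width'])
o=[]
for n in('scene0','e2'):
    T=cv2.imread(f'pics/{n}.png'); o.append(T)
o.append(grab('scene')['bgr']); cv2.imwrite('pics/s3.png',o[2])
cv2.imwrite('pics/cmp3.png',np.hstack([cv2.resize(T[145:180,380:413],None,fx=8,fy=8,interpolation=cv2.INTER_CUBIC) for T in o]))
"
```

```text
[0.64090193 0.12961661 0.09793024] [-3.14156370e+00 -7.79393858e-04  1.48495581e+00] [-5.79318912  2.19182158  8.75655004] [0.65327625 1.51204514 0.35340834] 0.008706809237621188
```

View pics/cmp3.png

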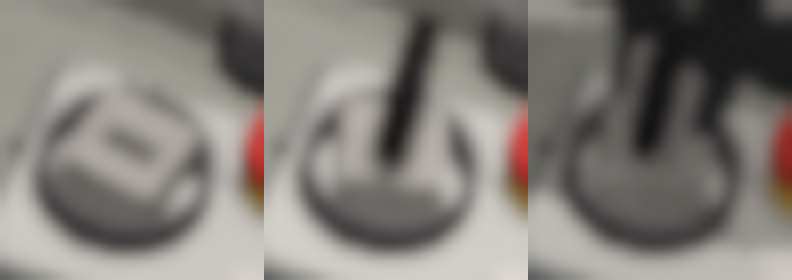

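```bash
python3 -c "
from h import *
o=[]
for n in('e2','s3'):
    T=cv2.imread(f'pics/{n}.png')[148:178,382:410]; G=cv2.cvtColor(T,cv2.COLOR_BGR2GRAY); G=cv2.createCLAHE(4,(2,2)).apply(cv2.resize(G,None,fx=14,fy=14,interpolation=cv2.INTER_CUBIC)); o.append(G)
cv2.imwrite('pics/cmp4.png',np.hstack(o))
"
```

```text
(no output)
```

View pics/cmp4.png

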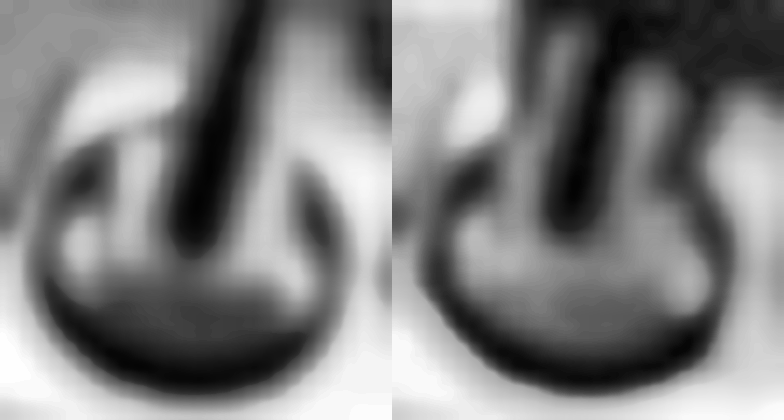

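Emit:
{"api": "servo_tool", "payload": {
  "rows": [
    [[0,0,0,0,0,3],[0,0,0,0,0,0]]
  ]
}}

```text
clock: 66.0
position: [0.6408, 0.1297, 0.0979]
tool_rot: [-3.141, -0.001, 1.433]
force: [-6.0, 2.3, 7.4]
grip_width: 0.0084
```

```bash
cat > m.py <<'E'
from h import *
s,R=st();print(np.round(s['position'],4),np.round(np.degrees(s['tool_rot'][2]),1),np.round(s['force'],1),np.round(s['moment'],2),round(s['grip_width'],4))
E
python3 m.py
```

```text
[0.6408 0.1297 0.0979] 82.1 [-6.   2.3  7.4] [0.68 1.54 0.64] 0.0084
```

Emit:
{"api": "servo_tool", "payload": {
  "rows": [
    [[0,0,0,0,0,3],[0,0,0,0,0,0]]
  ]
}}

```text
clock: 66.25
position: [0.6408, 0.1297, 0.0979]
tool_rot: [-3.141, -0.001, 1.381]
force: [-7.7, 1.3, 8.0]
grip_width: 0.0082
```

```bash
python3 m.py
```

```text
[0.6408 0.1297 0.0979] 79.1 [-7.7  1.3  8. ] [0.62 1.63 0.94] 0.0082
```

Emit:
{"api": "servo_tool", "payload": {
  "rows": [
    [[0,0,0,0,0,-3],[0,0,0,0,0,-3],[0,0,0,0,0,0]]
  ]
}}

```text
clock: 66.62
position: [0.6409, 0.1296, 0.0979]
tool_rot: [-3.141, -0.001, 1.487]
force: [-6.1, 2.0, 8.9]
grip_width: 0.0081
```

```bash
python3 m.py
```

```text
[0.6409 0.1296 0.0979] 85.2 [-6.1  2.   8.9] [0.73 1.49 0.45] 0.0081
```

Emit:
{"api": "servo_tool", "payload": {
  "rows": [
    [[0,0,0,0,0,-2],[0,0,0,0,0,0]]
  ]
}}

```text
clock: 66.88
position: [0.6409, 0.1295, 0.0979]
tool_rot: [-3.142, -0.001, 1.521]
force: [-5.9, 1.9, 8.1]
grip_width: 0.0085
```

```bash
python3 m.py
```

```text
[0.6409 0.1295 0.0979] 87.2 [-5.9  1.9  8.1] [0.63 1.37 0.33] 0.0085
```

Emit:
{"api": "servo_tool", "payload": {
  "rows": [
    [[0,0,0,0,0,-3],[0,0,0,0,0,0]]
  ]
}}

```text
clock: 67.12
position: [0.6412, 0.129, 0.098]
tool_rot: [3.141, -0.0, 1.574]
force: [-4.3, 0.4, 8.9]
grip_width: 0.0085
```

```bash
python3 m.py
```

```text
[0.6412 0.129  0.098 ] 90.2 [-4.3  0.4  8.9] [0.02 1.08 0.51] 0.0085
```

Emit:
{"api": "servo_tool", "payload": {
  "rows": [
    [[0,0,0,0,0,-2],[0,0,0,0,0,0]]
  ]
}}

```text
clock: 67.38
position: [0.6412, 0.1289, 0.098]
tool_rot: [3.141, -0.0, 1.608]
force: [-4.5, 0.6, 8.1]
grip_width: 0.0085
```

```bash
python3 m.py
```

```text
[0.6412 0.1289 0.098 ] 92.1 [-4.5  0.6  8.1] [-0.06  1.    0.33] 0.0085
```

```bash
cat > knob.py <<'E'
from h import *
import sys
def edge(T,g):
    G=cv2.GaussianBlur(cv2.cvtColor(T,cv2.COLOR_BGR2GRAY).astype(np.float32),(0,0),.8); pts=[]
    for x in range(389,402):
        c=G[160:176,x]; d=np.diff(c); i=int(np.argmin(d)); 
        if 0<i<len(d)-1:
            a,b,e=d[i-1],d[i],d[i+1]; off=.5*(a-e)/(a-2*b+e) if (a-2*b+e)!=0 else 0
            pts.append((x,160+i+.5+off,b))
    return np.array(pts)
g=grab("scene")
for n in sys.argv[1:]:
    T=g["bgr"] if n=="now" else cv2.imread(f"pics/{n}.png"); p=edge(T,g); print(n); print(p.round(1).T)
E
python3 knob.py scene0 e2 s3 now
```

```text
scene0
[[389.  390.  391.  392.  393.  394.  395.  396.  397.  398.  399.  400.
  401. ]
 [165.3 165.5 166.1 166.7 167.2 167.7 168.3 168.8 169.1 169.2 169.2 171.7
  171.4]
 [-18.5 -19.5 -18.2 -18.7 -18.6 -18.7 -18.8 -19.4 -20.  -19.8 -15.1 -15.2
  -20. ]]
e2
[[389.  390.  391.  392.  393.  395.  396.  397.  398.  399.  400.  401. ]
 [167.7 167.3 167.2 167.3 172.4 172.8 172.8 168.5 168.4 168.2 168.2 168.7]
 [-16.9 -17.7 -17.6 -14.8 -11.3 -10.9 -10.6 -12.7 -16.6 -19.  -19.2 -17.6]]
s3
[[389.  390.  391.  392.  393.  394.  395.  396.  397.  398.  399.  400.
  401. ]
 [170.3 171.2 171.5 172.  172.3 172.5 172.6 172.6 172.6 172.4 172.2 171.5
  170.6]
 [ -8.5  -9.9 -10.6  -9.5 -10.2 -10.1  -9.6  -9.3  -9.2  -8.8  -8.   -7.6
  -10.3]]
now
[[389.  390.  391.  392.  393.  394.  395.  396.  397.  398.  399.  400.
  401. ]
 [170.4 171.2 171.6 172.  172.2 172.5 172.6 172.7 172.6 172.4 172.1 171.2
  170.6]
 [ -8.5 -10.  -10.8  -9.9 -10.5 -10.3  -9.6  -9.3  -9.   -8.3  -7.3  -7.8
  -11.2]]
```

Emit:
{"api": "servo_tool", "payload": {
  "rows": [
    [[0,0,0,0,0,-3],[0,0,0,0,0,-2],[0,0,0,0,0,0]]
  ]
}}

```text
clock: 67.8
position: [0.6413, 0.1288, 0.098]
tool_rot: [3.141, -0.0, 1.695]
force: [-2.8, -0.8, 7.5]
grip_width: 0.0085
```

```bash
python3 m.py
```

```text
[0.6413 0.1288 0.098 ] 97.1 [-2.8 -0.8  7.5] [-0.01  0.84  0.07] 0.0085
```

Emit:
{"api": "servo_tool", "payload": {
  "rows": [
    [[0,0,0,0,0,0],[0,0,0,0,0,0],[0,0,0,0,0,0]]
  ],
  "grip": -0.4
}}

```text
clock: 68.18
position: [0.6413, 0.1286, 0.097]
tool_rot: [3.141, -0.0, 1.694]
force: [0.3, -0.8, -0.4]
grip_width: 0.0257
```

Emit:
{"api": "servo_tool", "payload": {
  "rows": [
    [[0,0,-1.5,0,0,0],[0,0,-3.0,0,0,0],[0,0,-4.0,0,0,0],[0,0,-5.0,0,0,0],[0,0,0,0,0,0]]
  ]
}}

```text
clock: 68.8
position: [0.6429, 0.1291, 0.237]
tool_rot: [3.135, -0.001, 1.694]
force: [0.6, -0.7, 0.3]
grip_width: 0.0255
```

Emit:
{"api": "servo_tool", "payload": {
  "rows": [
    [[-4.8,-1.9,-0.7,0,0,0],[-4.8,-1.9,-0.7,0,0,0],[-4.8,-1.9,-0.7,0,0,0],[-4.8,-1.9,-0.7,0,0,0],[-4.8,-1.9,-0.7,0,0,0]]
  ]
}}

```text
clock: 69.42
position: [0.5758, -0.1228, 0.2674]
tool_rot: [3.141, 0.0, 1.695]
force: [1.2, 0.2, -0.3]
grip_width: 0.0252
```

```bash
python3 m.py
python3 - <<'E'
from h import *
cv2.imwrite('pics/e4.png',grab('top')['bgr']);cv2.imwrite('pics/e5.png',grab('scene')['bgr'])
o=[]
for n in("e1","e4"):
    T=cv2.imread(f"pics/{n}.png"); o.append(cv2.resize(T[172:200,224:251],None,fx=14,fy=14,interpolation=cv2.INTER_CUBIC))
cv2.imwrite("pics/cmp5.png",np.hstack(o))
E
python3 knob.py e2 e5
```

```text
[ 0.5758 -0.1228  0.2674] 97.1 [ 1.2  0.2 -0.3] [-0.07  0.   -0.  ] 0.0252
e2
[[389.  390.  391.  392.  393.  395.  396.  397.  398.  399.  400.  401. ]
 [167.7 167.3 167.2 167.3 172.4 172.8 172.8 168.5 168.4 168.2 168.2 168.7]
 [-16.9 -17.7 -17.6 -14.8 -11.3 -10.9 -10.6 -12.7 -16.6 -19.  -19.2 -17.6]]
e5
[[389.  390.  391.  392.  393.  394.  395.  396.  397.  398.  399.  400.
  401. ]
 [167.7 167.3 167.2 167.3 172.4 172.6 172.8 172.8 168.5 168.4 168.2 168.3
  168.7]
 [-16.9 -18.1 -18.1 -15.1 -11.4 -11.3 -11.1 -10.9 -12.5 -16.5 -19.  -19.2
  -17.5]]
```

View pics/cmp5.png

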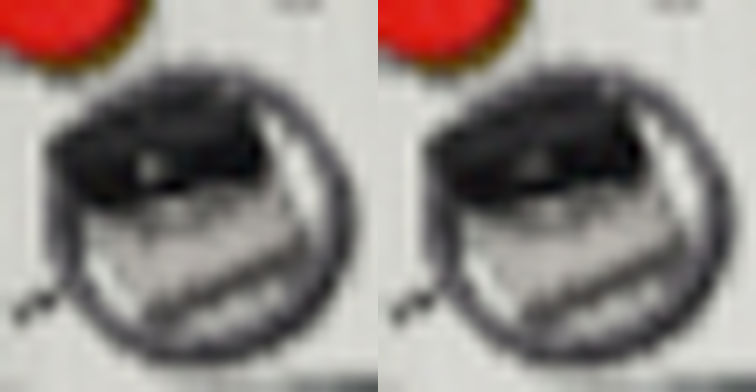

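Run:
```python
from h import *
f=grab("top");g=grab("scene")
def a(F,p,q,z=.0835):
    P=ray(F,[p,q],z); d=P[1]-P[0]; return np.degrees(np.arctan2(d[1],d[0]))
print("scene init",a(g,(390,165.5),(397,169.1)),"fin",a(g,(391,167.27),(399,168.27)))
# top: lower edge of top face, column-wise max gradient
for n in("top0","e4"):
    G=cv2.GaussianBlur(cv2.cvtColor(cv2.imread(f"pics/{n}.png"),cv2.COLOR_BGR2GRAY).astype(np.float32),(0,0),.7)
    pts=[]
    for x in range(230,247):
        r=G[186:197,x]; d=np.diff(r); i=int(np.argmin(d)); 
        if 0<i<len(d)-1:
            A,B,C=d[i-1],d[i],d[i+1]; pts.append((x,186+i+.5+.5*(A-C)/(A-2*B+C),B))
    print(n,np.array(pts).round(1).T.tolist())
```

```text
scene init -4.274966354060323 fin 21.047339118552348
top0 [[230.0, 231.0, 232.0, 233.0, 240.0, 241.0, 242.0, 243.0, 244.0, 245.0, 246.0], [191.1, 191.1, 191.1, 191.0, 191.4, 191.5, 191.4, 191.3, 191.6, 191.3, 190.5], [-27.4, -31.3, -29.2, -28.4, -33.2, -31.4, -23.8, -10.4, -15.1, -27.4, -22.9]]
e4 [[230.0, 231.0, 232.0, 233.0, 234.0, 235.0, 236.0, 237.0, 238.0, 240.0, 241.0, 242.0, 243.0, 244.0, 245.0, 246.0], [191.6, 193.0, 194.0, 194.3, 193.3, 192.6, 192.3, 191.6, 191.4, 190.5, 190.1, 189.6, 189.3, 188.9, 187.8, 188.0], [-22.8, -23.5, -31.0, -34.9, -25.6, -34.6, -35.4, -35.5, -38.1, -37.1, -35.8, -35.3, -35.2, -26.4, -30.5, -25.8]]
```

Run:
```python
from h import *
f=grab("top");g=grab("scene"); a=np.radians(-79); u=np.array([np.cos(a),np.sin(a)])*.018
c=np.array([.641,.129])
for dz in(0,.01):
    P=[[*(c+s*u),z+dz] for s in(-1,1) for z in(.0925,.1285)]
    print(dz,"top",proj(f,P).round(1).tolist(),"scene",proj(g,P).round(1).tolist())
for n,im,b in(("top",f["bgr"],(222,170,252,200)),("scene",g["bgr"],(385,135,412,175))):
    v=im.max(2)[b[1]:b[3],b[0]:b[2]]; k,l,S,C=cv2.connectedComponentsWithStats((v<62).astype(np.uint8)); 
    for i in range(1,k):
        if S[i,4]>15: print(n,"bbox",S[i,0]+b[0],S[i,1]+b[1],S[i,0]+S[i,2]-1+b[0],S[i,1]+S[i,3]-1+b[1],S[i,4])
# station edges
o=cv2.resize(f["bgr"][155:215,212:268],None,fx=10,fy=10,interpolation=cv2.INTER_CUBIC); cv2.imwrite("pics/stn.png",o)
```

```text
0 top [[229.3, 185.8], [226.2, 182.0], [243.0, 182.7], [240.5, 178.9]] scene [[397.9, 155.2], [400.1, 145.8], [394.4, 166.2], [396.6, 156.9]]
0.01 top [[228.5, 184.8], [225.3, 180.9], [242.4, 181.7], [239.7, 177.7]] scene [[398.5, 152.6], [400.8, 143.0], [395.0, 163.7], [397.2, 154.2]]
top bbox 228 178 242 188 97
scene bbox 395 147 400 164 41
scene bbox 408 148 411 155 20
```

View pics/stn.png

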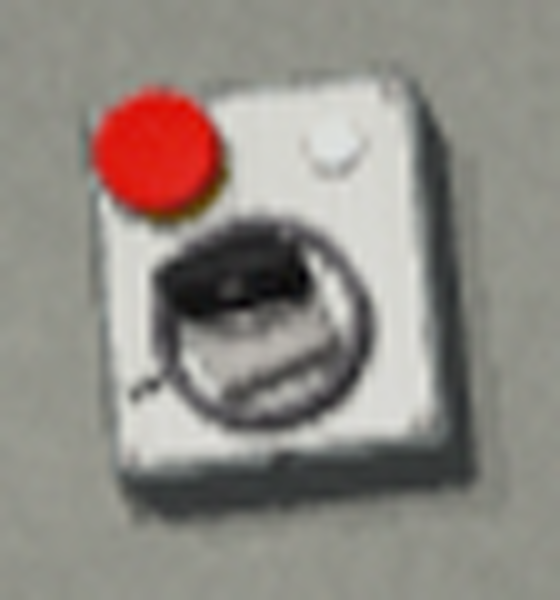

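The station's own yaw is about +5°, so the final slot angle of about −68.5° gives about 73° from off, which matches the 1.25 rad stop. The slot also lines up with the mark on the face, and a second torque of about 0.9 N m did not move it. The key's height agrees with fully home. Handing in.

Run:
```python
from h import *
bot.job_done(); print(bot.observe()["clock"])
```

```text
the job is handed in; nothing more can be done
the job is handed in; nothing more can be done
```

All four cases are sorted and the key is in the switch, turned on to its stop. I handed the job in at about 70 s of the 210 s allowed.

**Cases:** I raised each lid about 0.3 rad and let go. Two lids dropped shut, so those cases are flat on the belt with their lids laid back. Two lids stayed up, so those are on the tote floor. Their lids measured about 0.73 and 0.69 rad open, taken before the key work; they still looked half open in later pictures. No case was seen to have been knocked.

**Key:** It went in until it met the bottom (21 N), and its height in the pictures fits fully home.

**Check that disagreed:** From its starting position the knob turned only about 64°, where I expected 72°. I regripped the key and turned again with about 0.9 N m, and the knob did not move. Measured against the station's own edges it stands at about 73°, which matches the 1.25 rad stop. I take it that the switch did not start exactly in line with the box.

**Surroundings:** In the last pictures the wrench, clamp, carton, tape roll and purple case looked where they were. The arm was clear of everything and holding nothing.

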